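# Clear the wash-up bench: tip out the caps, dock the tote, nest the beakers

### The arm

A 6-joint arm with a two-finger parallel gripper is mounted at the origin on the work surface. World frame = base frame: x ahead of the robot, y to its left, z up, the work surface at z = 0. Lengths are in m, angles in rad, forces in N, time in s.
With the tool pointing down it reaches from about 0.225 to 0.875 m from the base axis. Payload 3.4 kg.
Tool frame: the origin (TCP) lies where the fingers leave the gripper's body, on its centre line; the fingertips stand 73 mm ahead of it and the grasp point (between the pads) lies 54 mm ahead of it (manip.pinch_z is the distance from the TCP to the grasp point, in m); z points along the fingers, y is the line along which they close (so a half turn about z gives the same grasp; the last joint's range is limited). The gripper opens to 85 mm and grips with 20 to 120 N. Pads are 22 mm wide; open, the fingers measure 114 mm over their backs; the gripper's body (76 mm by 85 mm) begins 54 mm behind the grasp point. The pads swing forward as they close: fully open they stand 13 mm farther back than shut.
Start: joints at [-1.245, 0.276, 1.505, -0, 1.361, -0.121], TCP at [0.248, -0.519, 0.304] pointing down, gripper open.
Joint ranges: [-2.89, 2.89], [-0.75, 2.08], [0.22, 2.7], [-1.18, 4.32], [0.11, 2.71], [-2.7, 2.7]. Speed limits (rad/s): [2.57, 2.57, 3.14, 3.14, 3.14, 3.14].

### API

Orientations are given as a unit quaternion [w, x, y, z].
In Python, from rig import readout, imaging, manip gives the robot as it stands. The module is installed in compiled form; this text tells all that it offers.
- The arm moves only by the tool servo_tool, never from a script. Its argument "moves" is a list of rows, each an object with "dp": the shift along the tool's x, y, z in units of 0.2 m (1.0 is 0.2 m), a list of three; "delta_rot": the turn, a rotation vector about the tool's x, y, z in units of 0.1 rad (1.0 is 0.1 rad), a list of three; "fingers": the opening, from 0 (shut) to 1 (fully open). In form: [{"dp": [dx, dy, dz], "delta_rot": [wx, wy, wz], "fingers": fingers}, ...]. A call has 1 to 5 rows; each row shifts and turns the commanded pose from where the row before left it, along the tool's axes as they then stand; what a row does not reach is not made up. A row lasts 1/10 s, in which the tool goes at most 50 mm and 8.59 degrees, less where a joint would pass 70% of its speed; a pose out of reach is approached as far as the arm can. A call with a number of a shift or a turn outside -1 to 1 is refused whole. A call with a gripper value outside its range is refused whole. The fingers move at their own pace and stop on an object; "force" is the grip in N (left out, the last holds). Time passes only in rows, so rows that do not move let the fingers close. It gives the time, the measured TCP pose, the force, the opening and the grip force at its end, in the units of the state.
- readout.get_state(): the state, without advancing time (a new reading comes with each control period).
- imaging.get_image(name): name is "side" or "top" or "wrist"; returns (picture, depth): 480x640x3 uint8, red, green, blue; 480x640 float32, m along the optical axis (not along the pixel's ray), 0 where there is no reading.
- imaging.calibration(name): a dict with "intrinsics" (3x3 intrinsics, pixels), "R" (3x3) and "t" (3): a world point X has camera coordinates R X + t; the wrist camera has in their place "hand_eye" (4x4, takes a point from camera to tool coordinates, whose origin is the TCP and whose axes are the flange's). Camera axes: x right, y down, z forward; pixel columns grow to the right and rows downward; lengths in m; the calibration is good to about 2 mm. A picture is of the moment at which its call begins: read the wrist's pose just before it. calibration takes no time and is no camera call.
- manip.sign_off(): hands the job in; it is judged then, once.
The state is a dict: "clock": time; "qpos": joint angles; "qd": joint speeds; "effort": joint torques, N m; "position": TCP position; "ee_rot": TCP orientation; "contact_force": force on the tool from outside, world axes, zero at the start; "moment": the same for the moment, N m; "width": finger opening in m; "gripper_force": force on a finger pad.
Only numpy, scipy, OpenCV 4.12 (cv2) and the standard library are available. Lean on these libraries where they do the work, as an engineer would, in place of code of your own. Each camera call takes 0.05 s, during which the arm holds its last target. There are 200 camera calls.

### The job

Pick up the tote by its handle and tip all the used bottle caps out of it into the grey wash bin, then set the emptied tote down fully home, flat and square, in the pocket of the steel dock. Also nest all the loose white beakers upright one inside another on the beaker that stands in the green holder, each fully home, leaving that one in its holder. Leave the bottle, the jar and the computer mouse where they are.

Things in the scene. Friction and masses are not known exactly. Their poses are not given: they have to be found in the camera images.
- tote: white plastic tote with an overhead handle, 250 g. Solid base 150 (x) x 74 (y) x 12 mm, its top is the floor; at both long sides (+y, -y) the floor runs on as a ramp rising 16 mm over 32 mm, to brims 28 mm up and 138 mm apart; end walls at x = +-75 mm are 35 mm high. Tipped about its x axis, to either side, the caps slide over a brim. Origin: centre of its underside, z up
- tote_handle (a point): middle of the tote's handle bar, 100 mm above the tote's underside; the bar runs along the tote's x from end to end, is 14 mm wide (y) and 18 mm high
- dock: fixed steel dock on the bench, a plate 180 (x) by 104 (y) mm with a raised rim 12 mm wide round a rectangular pocket 156 (x) by 80 (y) mm; the rim's top is 13 mm above the bench, the pocket is 9 mm deep. The tote's base fits in it with 3 mm to spare all round, either way about. Origin at the centre of its underside
- dock_floor (a point): centre of the pocket's floor, 4 mm above the bench, axes as the dock's; the seated tote's origin is here
- bin: fixed grey open wash bin, 170 (x) by 190 (y) by 90 mm high, walls 5 mm; origin at the centre of its underside
- bin_in (a point): centre of the bin's inner floor, 5 mm above the bench, axes as the bin's
- holder: fixed green plate 100 (x) by 90 (y) mm, 6 mm thick, with a ring on it 60 mm in outer and 46 mm in inner diameter, 8 mm high, in which beaker0's foot stands; origin at the centre of its underside
- holder_seat (a point): centre of the seat inside the holder's ring, 6 mm above the bench; beaker0's origin is here when it stands in the holder
- beaker0: white plastic beaker in the holder's ring, always present, 60 g, 66 mm high. Body 40 mm in diameter at the foot, 49 mm at 29 mm up; straight collar 60 mm outer, 52 mm inner diameter from 36 mm up to the rim. Stacked, a beaker's collar rests on the rim below: each sits 30 mm above the last and its collar stays free to grip. Origin: centre of underside, z up
- beaker1: loose stackable white plastic beaker, same shape and size as the others (see beaker0), standing upright on the bench at the start; may be absent
- beaker2: loose stackable white plastic beaker, same shape and size as the others (see beaker0), standing upright on the bench at the start; may be absent
- beaker3: loose stackable white plastic beaker, same shape and size as the others (see beaker0), standing upright on the bench at the start; may be absent
- beaker4: loose stackable white plastic beaker, same shape and size as the others (see beaker0), standing upright on the bench at the start; may be absent
- cap1: blue screw cap with a dark disc on top, a solid cylinder 32 mm in diameter and 22 mm high, 18 g, lying flat in the tote at the start; origin at the centre of its underside; may be absent
- cap2: blue screw cap with a dark disc on top, a solid cylinder 32 mm in diameter and 22 mm high, 18 g, lying flat in the tote at the start; origin at the centre of its underside; may be absent
- cap3: blue screw cap with a dark disc on top, a solid cylinder 32 mm in diameter and 22 mm high, 18 g, lying flat in the tote at the start; origin at the centre of its underside; may be absent
- cap4: blue screw cap with a dark disc on top, a solid cylinder 32 mm in diameter and 22 mm high, 18 g, lying flat in the tote at the start; origin at the centre of its underside; may be absent
- cap5: blue screw cap with a dark disc on top, a solid cylinder 32 mm in diameter and 22 mm high, 18 g, lying flat in the tote at the start; origin at the centre of its underside; may be absent
- cap6: blue screw cap with a dark disc on top, a solid cylinder 32 mm in diameter and 22 mm high, 18 g, lying flat in the tote at the start; origin at the centre of its underside; may be absent
- bottle: bystander: amber bottle with a blue cap, 72 mm in diameter, 150 mm high, origin at its underside; leave it alone
- jar: bystander: glass jar with a blue lid, 64 mm in diameter, 90 mm high, origin at its underside; leave it alone
- mouse: bystander: white computer mouse 100 by 58 by 30 mm, origin at its underside; leave it alone

How it is judged:
By the outcome, as a careful person would: the job done as asked, in the order asked, and still so for the second after the job is handed in, with the robot touching nothing.
Of beaker1, beaker2, beaker3, beaker4 only 2 to 4 are there at a start; the rules pass over those that are not, and their reading is None.
Of cap1, cap2, cap3, cap4, cap5, cap6 only 4 to 6 are there at a start; the rules pass over those that are not, and their reading is None.
At some moment in a run one of tote may be knocked a few centimetres aside while the robot is not near it.
It also fails if it takes over 210 s, if anything falls off the work surface, if the arm or the gripper's body presses on something with over 40 N, if the wrist force passes 120 N, or if a joint passes its speed limit or range.

## Working session

There is one attempt and no reset: what is moved stays moved. The work goes in short steps, Python scripts to look and compute and a tool call to move; the robot and the scene stay as the last step left them, time stands still between calls to the robot, and variables do not carry over. Pictures are saved under pics/ and viewed, at most 14 in all, crops included, and the job is handed in when it is done.

Besides the shell and the picture viewer there is one more tool, called as a command line: name --argument value ..., lists and objects as JSON in quotes. servo_tool: Moves the arm, as the interface text tells. Its arguments: {"type":"object","properties":{"moves":{"type":"array"},"force":{"type":"number"}},"required":["moves"]}

```bash
mkdir -p pics
cat > h.py <<'E'
import numpy as np, cv2
from rig import readout, imaging, manip
from scipy.spatial.transform import Rotation as Ro
def Rw(s): q=s["ee_rot"]; return Ro.from_quat([q[1],q[2],q[3],q[0]]).as_matrix()
def grab(n):
    s=readout.get_state(); im,d=imaging.get_image(n); c=imaging.calibration(n)
    K=np.array(c["intrinsics"])
    if n=="wrist":
        T=np.eye(4); T[:3,:3]=Rw(s); T[:3,3]=s["position"]; E=T@np.array(c["hand_eye"])
        R=E[:3,:3].T; t=-R@E[:3,3]
    else: R=np.array(c["R"]); t=np.array(c["t"])
    return im,d,(K,R,t)
def ray(cam,u,v):
    K,R,t=cam; d=R.T@np.linalg.solve(K,[u,v,1.]); return -R.T@t,d
def onplane(cam,u,v,z):
    o,d=ray(cam,u,v); return o+d*(z-o[2])/d[2]
def pt(cam,u,v,dep): o,d=ray(cam,u,v); return o+d*dep
def cloud(cam,d):
    K,R,t=cam; v,u=np.mgrid[:480,:640]; P=np.stack([(u-K[0,2])/K[0,0]*d,(v-K[1,2])/K[1,1]*d,d],-1)
    return (P-t)@R
def tri(c1,p1,c2,p2):
    o1,d1=ray(c1,*p1);o2,d2=ray(c2,*p2);A=np.stack([d1,-d2],1);x=np.linalg.lstsq(A,o2-o1,rcond=None)[0]
    a=o1+d1*x[0];b=o2+d2*x[1];return (a+b)/2,np.linalg.norm(a-b)
def save(n,im): cv2.imwrite("pics/"+n+".png",im[...,::-1])
E
python3 - <<'E'
from h import *
for n in("top","side"):
    im,d,c=grab(n); save(n+"0",im); print(n,c[0][0,0],-c[1].T@c[2],c[1][2], (d>0).mean())
s=readout.get_state(); print(s); print(manip.pinch_z, imaging.calibration("wrist"))
E
```

```text
top 550.0746929326086 [ 0.33767727 -0.07476841  1.44264396] [ 0.17327131 -0.01504019 -0.98475928] 0.9959375
side 474.66043727028307 [ 0.1543254  -1.02575392  0.8932488 ] [ 0.29970539  0.72462252 -0.62056335] 0.9958430989583333
{'clock': 0.1, 'qpos': array([-1.24502035e+00,  2.76506225e-01,  1.50599749e+00, -1.36891084e-06,
        1.36067475e+00, -1.20986663e-01]), 'qd': array([ 0.00090333, -0.00037237, -0.00321143,  0.00027652, -0.00063318,
       -0.00125258]), 'effort': array([ 1.01328609e-03, -4.17699873e+01, -2.46404296e+01, -3.61522643e-04,
        5.79394167e-03,  1.36896011e-05]), 'position': array([ 0.24831829, -0.51823432,  0.30314427]), 'ee_rot': array([-7.88684810e-04,  9.75153630e-01,  2.21528260e-01, -8.17133474e-05]), 'contact_force': array([ 0.10948671, -0.18697516,  0.06908614]), 'moment': array([ 0.00839591,  0.00414914, -0.02728436]), 'gripper_force': 0.0, 'width': 0.0852348691257649}
0.0539 {'intrinsics': array([[376.38943959,   0.        , 320.2390822 ],
       [  0.        , 376.38943959, 234.51900245],
       [  0.        ,   0.        ,   1.        ]]), 'hand_eye': array([[-3.97356031e-04, -9.52547175e-01, -3.04390737e-01,
         7.88404911e-02],
       [ 9.99999835e-01, -2.52180566e-04, -5.16251188e-04,
         3.01622771e-04],
       [ 4.14992183e-04, -3.04390892e-01,  9.52547118e-01,
        -7.04610744e-02],
       [ 0.00000000e+00,  0.00000000e+00,  0.00000000e+00,
         1.00000000e+00]])}
```

View pics/top0.png

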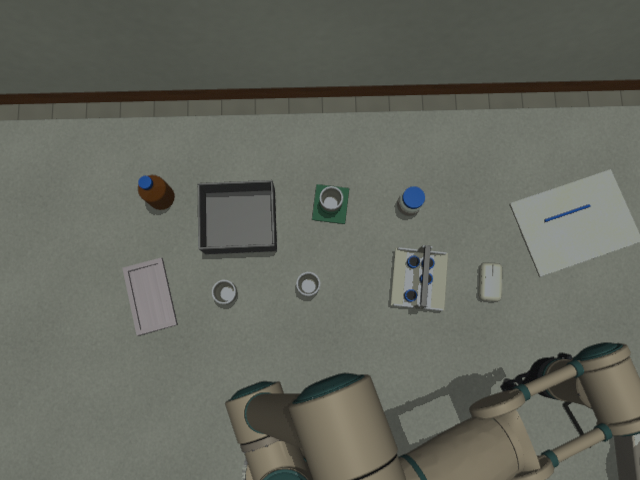

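View pics/side0.png

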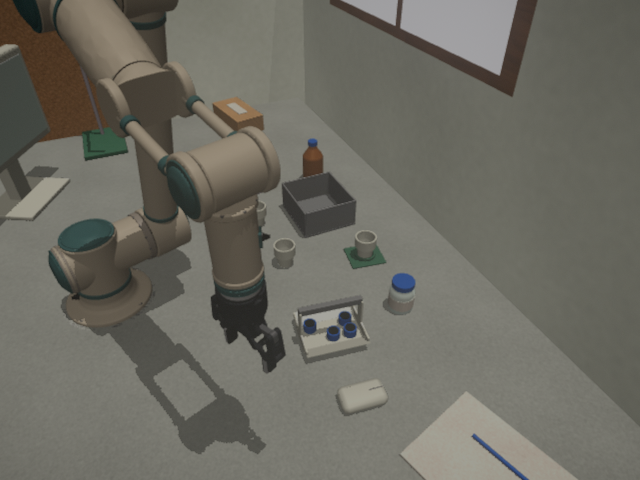

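The top view shows the tote at (419,280) with its bar near vertical, the bin at (237,216), the dock at (149,296), the holder with beaker0 at (331,203) and loose beakers at (224,293) and (308,285). The side view agrees, with at least 4 caps, and the arm hides part of the bench.

Run:
```python
from h import *
im,d,c=grab("top"); X=cloud(c,d)
ims,ds,cs=grab("side"); Xs=cloud(cs,ds)
b=X[300:340,180:300]; print("bench z top",np.median(X[340:360,100:200,2]),X[340:360,100:200,2].std(),"side",np.median(Xs[430:460,250:350,2]))
def rect(P,name):
    r=cv2.minAreaRect((P[:,:2]*1000).astype(np.float32)); print(name,len(P),"z",np.percentile(P[:,2],[5,50,95]).round(4),np.round(r[0],1),np.round(r[1],1),round(r[2],1))
def sel(A,x0,x1,y0,y1,z0,z1): return A[(A[...,0]>x0)&(A[...,0]<x1)&(A[...,1]>y0)&(A[...,1]<y1)&(A[...,2]>z0)&(A[...,2]<z1)]
def w(u,v,z=0): return onplane(c,u,v,z).round(3)
for n,p in dict(tote=(419,280),bin=(237,216),dock=(149,296),hold=(331,203),b1=(224,293),b2=(308,285),mouse=(490,282),jar=(411,202),bottle=(155,190)).items(): print(n,w(*p))
for A,nm in((X,"top"),(Xs,"side")):
    def box(n,p,r,z0,z1):
        q=w(*p); P=sel(A,q[0]-r,q[0]+r,q[1]-r,q[1]+r,z0,z1)
        if len(P)>5: rect(P,nm+" "+n)
    box("bar",(419,280),.13,.085,.12); box("tote",(419,280),.1,.012,.05)
    box("binrim",(237,216),.14,.082,.1); box("dock",(149,296),.13,.008,.02); box("dockall",(149,296),.13,.003,.02)
    box("b0",(331,203),.05,.06,.09);box("holder",(331,203),.07,.003,.012)
    box("b1",(224,293),.05,.05,.09);box("b2",(308,285),.05,.05,.09)
```

```text
bench z top 0.0011497729213071001 0.0720489934239453 side 0.001476773939537357
tote [ 0.477 -0.353  0.   ]
bin [0.662 0.126 0.   ]
dock [0.454 0.355 0.   ]
hold [ 0.692 -0.127  0.   ]
b1 [0.457 0.16  0.   ]
b2 [ 0.472 -0.06   0.   ]
mouse [ 0.467 -0.54   0.   ]
jar [ 0.689 -0.344  0.   ]
bottle [0.739 0.346 0.   ]
top bar 441 z [0.0963 0.1102 0.1149] [ 478.6 -346.9] [ 23.1 149.8] 82.3
top tote 2520 z [0.0131 0.0218 0.0383] [ 490.3 -349.4] [140.2 173.8] 82.6
top binrim 689 z [0.0834 0.0901 0.0959] [648.4 117.1] [172.5 190.2] 1.3
top dock 1469 z [0.0084 0.012  0.0179] [455.6 356.5] [256.6 245.9] 0.7
top dockall 4452 z [0.0032 0.0059 0.0158] [453.9 355. ] [259.7 259.8] 90.0
top b0 160 z [0.0623 0.0731 0.0783] [ 689.4 -125.2] [56.6 60.4] 87.9
top holder 1182 z [0.0033 0.0062 0.0111] [ 692.2 -126.9] [139.5 139.5] 90.0
top b1 166 z [0.0526 0.0663 0.0716] [455.5 149.7] [58.3 58.6] 3.1
top b2 143 z [0.0547 0.067  0.0717] [469.8 -59.7] [57.8 58.3] 88.5
side bar 626 z [0.0939 0.1076 0.1119] [ 475.6 -349.4] [ 23.2 150.8] 82.4
side tote 2460 z [0.0127 0.0217 0.0371] [ 475.3 -348.6] [140.4 152.1] 81.5
side binrim 523 z [0.0826 0.0888 0.0934] [644.6 117.5] [172.6 201. ] 0.9
side dockall 98 z [0.0031 0.0039 0.0066] [541.6 271.3] [86.  87.8] 1.5
side b0 204 z [0.0609 0.0692 0.0751] [ 685.4 -126.3] [64.3 58.1] 70.5
side holder 590 z [0.0033 0.0068 0.0107] [ 692.1 -126.7] [138.9 139.3] 89.9
side b1 87 z [0.0533 0.0616 0.0699] [468.  142.1] [59.8 25.9] 69.9
side b2 255 z [0.051  0.0613 0.069 ] [467.5 -61.4] [62.3 58.1] 68.8
```

```bash
cat >> h.py <<'E'
def down(yaw): # deg
    c,s=np.cos(np.radians(yaw)),np.sin(np.radians(yaw)); return np.array([[c,s,0],[s,-c,0],[0,0,-1.]])
def plan(*wps,step=.045,fingers=1.0):
    s=readout.get_state(); p=np.array(s["position"]); R=Rw(s)
    print("at",p.round(4),"yaw",np.degrees(np.arctan2(R[1,0],R[0,0])).round(2),"q",s["qpos"].round(2),"t",round(s["clock"],1),"F",s["contact_force"].round(1),"w",round(s["width"],4),"g",round(s["gripper_force"],1))
    for tp,TR in wps:
        tp=np.array(tp); rv=Ro.from_matrix(R.T@TR).as_rotvec()
        n=int(max(1,np.ceil(np.linalg.norm(tp-p)/step),np.ceil(abs(rv).max()/.1-.02)))
        print(f"-> {tp.round(4)} rows {n}")
        for i in range(n):
            dp=R.T@(tp-p)/(n-i)/.2; dr=np.round(Ro.from_matrix(R.T@TR).as_rotvec()/(n-i)/.1,2).clip(-1,1); dp=np.round(dp,3)
            print('{"dp":%s,"delta_rot":%s,"fingers":%g}'%(dp.tolist(),dr.tolist(),fingers))
            p=p+R@dp*.2; R=R@Ro.from_rotvec(dr*.1).as_matrix()
E
python3 - <<'E'
from h import *
plan(([.46,-.348,.303],down(-7.7)))
E
```

```text
at [ 0.2484 -0.5183  0.3034] yaw 25.6 q [-1.24  0.28  1.51 -0.    1.36 -0.12] t 0.2 F [ 0.3 -0.4 -0.6] w 0.0856 g 0.0
-> [ 0.46  -0.348  0.303] rows 7
{"dp":[0.189, -0.044, 0.0],"delta_rot":[-0.0, 0.0, 0.83],"fingers":1}
{"dp":[0.185, -0.06, 0.0],"delta_rot":[-0.0, 0.0, 0.83],"fingers":1}
{"dp":[0.179, -0.075, 0.0],"delta_rot":[-0.0, 0.0, 0.83],"fingers":1}
{"dp":[0.172, -0.09, 0.001],"delta_rot":[-0.0, 0.0, 0.83],"fingers":1}
{"dp":[0.164, -0.103, 0.0],"delta_rot":[-0.0, 0.0, 0.83],"fingers":1}
{"dp":[0.155, -0.117, 0.001],"delta_rot":[-0.01, 0.0, 0.83],"fingers":1}
{"dp":[0.144, -0.129, 0.0],"delta_rot":[-0.0, 0.0, 0.83],"fingers":1}
```

servo_tool --moves '[{"dp": [0.19, -0.045, 0], "delta_rot": [0, 0, 0.83], "fingers": 1}, {"dp": [0.185, -0.06, 0], "delta_rot": [0, 0, 0.83], "fingers": 1}, {"dp": [0.18, -0.075, 0], "delta_rot": [0, 0, 0.83], "fingers": 1}, {"dp": [0.17, -0.09, 0], "delta_rot": [0, 0, 0.83], "fingers": 1}, {"dp": [0.165, -0.105, 0], "delta_rot": [0, 0, 0.83], "fingers": 1}]'

```text
clock: 0.7
position: [0.4007, -0.3952, 0.3038]
ee_rot: [-0.0, 1.0, 0.014, -0.0]
contact_force: [0.1, -0.8, 0.5]
width: 0.0856
gripper_force: 0.0
```

servo_tool --moves '[{"dp": [0.155, -0.115, 0], "delta_rot": [0, 0, 0.83], "fingers": 1}, {"dp": [0.145, -0.13, 0], "delta_rot": [0, 0, 0.83], "fingers": 1}, {"dp": [0, 0, 0], "delta_rot": [0, 0, 0], "fingers": 1}, {"dp": [0, 0, 0], "delta_rot": [0, 0, 0], "fingers": 1}]'

```text
clock: 1.1
position: [0.4606, -0.3473, 0.3036]
ee_rot: [0.0, 0.998, -0.066, -0.0]
contact_force: [-0.5, -0.5, -0.0]
width: 0.0854
gripper_force: 0.0
```

Run:
```python
from h import *
im,d,c=grab("wrist"); save("w1",im); X=cloud(c,d)
ti,td,tc=grab("top"); save("top1",ti)
for A,n in((X,"wrist"),(cloud(tc,td),"top")):
    m=(A[...,0]>.37)&(A[...,0]<.58)&(A[...,1]>-.5)&(A[...,1]<-.22)
    P=A[m&(A[...,2]>.092)&(A[...,2]<.125)]
    r=cv2.minAreaRect((P[:,:2]*1000).astype(np.float32)); print(n,len(P),np.percentile(P[:,2],[5,50,95]).round(4),r)
    y=P[:,:2]-P[:,:2].mean(0); print("pca",np.degrees(np.arctan2(*np.linalg.svd(y,full_matrices=False)[2][0][::-1])))
plan()
```

```text
wrist 4156 [0.1025 0.1093 0.1105] ((477.5783386230469, -347.35986328125), (23.662965774536133, 150.6212921142578), 82.2086410522461)
pca 172.28946464142103
top 267 [0.0989 0.1099 0.115 ] ((478.7384948730469, -346.9827575683594), (23.391569137573242, 149.5876922607422), 82.43606567382812)
pca 172.84217056550884
at [ 0.4596 -0.3484  0.3037] yaw -7.69 q [-0.77  0.28  1.5  -0.    1.36  0.94] t 1.2 F [ 0.6  0.  -0.4] w 0.0848 g 0.0
```

View pics/w1.png

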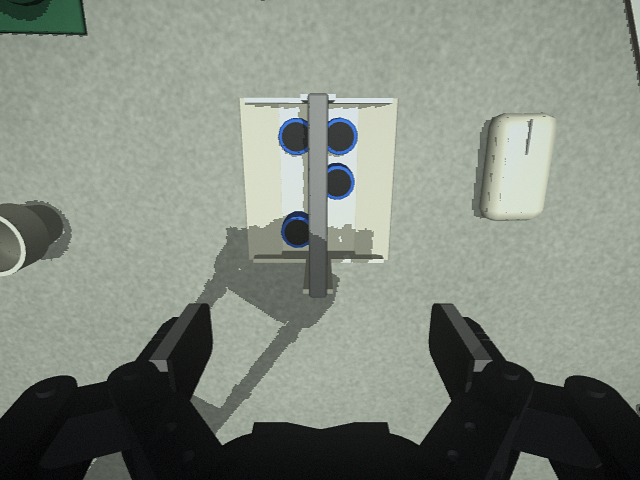

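View pics/top1.png

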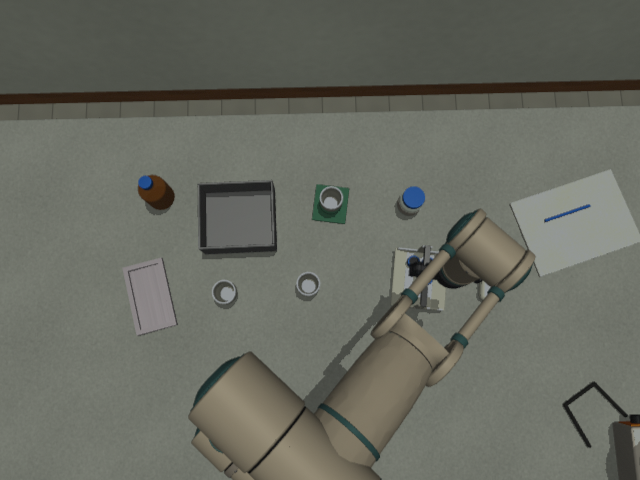

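Run:
```python
from h import *
plan(([.4776,-.3474,.25],down(-7.75)),([.4776,-.3474,.154],down(-7.75)))
```

```text
at [ 0.4596 -0.3484  0.3037] yaw -7.69 q [-0.77  0.28  1.5  -0.    1.36  0.94] t 1.2 F [ 0.6  0.  -0.4] w 0.0848 g 0.0
-> [ 0.4776 -0.3474  0.25  ] rows 2
{"dp":[0.044, -0.008, 0.134],"delta_rot":[0.0, 0.0, 0.01],"fingers":1}
{"dp":[0.045, -0.009, 0.135],"delta_rot":[0.0, 0.01, 0.0],"fingers":1}
-> [ 0.4776 -0.3474  0.154 ] rows 3
{"dp":[-0.0, -0.0, 0.16],"delta_rot":[0.0, -0.0, 0.0],"fingers":1}
{"dp":[-0.0, -0.0, 0.16],"delta_rot":[0.0, -0.0, 0.0],"fingers":1}
{"dp":[-0.0, -0.0, 0.16],"delta_rot":[0.0, -0.0, 0.0],"fingers":1}
```

servo_tool --moves '[{"dp": [0.044, -0.008, 0.134], "delta_rot": [0, 0, 0], "fingers": 1}, {"dp": [0.045, -0.009, 0.135], "delta_rot": [0, 0, 0], "fingers": 1}, {"dp": [0, 0, 0.16], "delta_rot": [0, 0, 0], "fingers": 1}, {"dp": [0, 0, 0.16], "delta_rot": [0, 0, 0], "fingers": 1}, {"dp": [0, 0, 0.16], "delta_rot": [0, 0, 0], "fingers": 1}]'

```text
clock: 1.7
position: [0.4772, -0.3482, 0.1531]
ee_rot: [0.0, 0.998, -0.068, 0.0]
contact_force: [-0.3, -0.8, -1.2]
width: 0.0857
gripper_force: 0.0
```

servo_tool --moves '[{"dp": [0, 0, 0], "delta_rot": [0, 0, 0], "fingers": 1}, {"dp": [0, 0, 0], "delta_rot": [0, 0, 0], "fingers": 0.5}, {"dp": [0, 0, 0], "delta_rot": [0, 0, 0], "fingers": 0.2}, {"dp": [0, 0, 0], "delta_rot": [0, 0, 0], "fingers": 0}, {"dp": [0, 0, 0], "delta_rot": [0, 0, 0], "fingers": 0}]' --force 110

```text
clock: 2.2
position: [0.4789, -0.3475, 0.1557]
ee_rot: [0.001, 0.998, -0.067, 0.001]
contact_force: [-0.6, 0.2, -0.5]
width: 0.0285
gripper_force: 0.0
```

servo_tool --moves '[{"dp": [0, 0, 0], "delta_rot": [0, 0, 0], "fingers": 0}, {"dp": [0, 0, 0], "delta_rot": [0, 0, 0], "fingers": 0}, {"dp": [0, 0, 0], "delta_rot": [0, 0, 0], "fingers": 0}]'

```text
clock: 2.5
position: [0.4787, -0.3475, 0.1553]
ee_rot: [0.001, 0.998, -0.067, 0.001]
contact_force: [-1.2, -2.1, 6.3]
width: 0.0118
gripper_force: 107.7
```

Run:
```python
from h import *
plan(([.4787,-.3475,.33],down(-7.7)),([.645,.105,.33],down(1)),step=.042,fingers=0)
```

```text
at [ 0.4787 -0.3475  0.1553] yaw -7.67 q [-0.75  0.42  1.69 -0.    1.04  0.96] t 2.5 F [-1.2 -2.1  6.3] w 0.0118 g 107.7
-> [ 0.4787 -0.3475  0.33  ] rows 5
{"dp":[0.0, 0.0, -0.175],"delta_rot":[0.0, -0.0, 0.0],"fingers":0}
{"dp":[0.0, 0.0, -0.175],"delta_rot":[0.0, -0.0, 0.0],"fingers":0}
{"dp":[0.0, 0.001, -0.175],"delta_rot":[0.01, -0.0, 0.0],"fingers":0}
{"dp":[0.001, 0.0, -0.174],"delta_rot":[0.0, -0.01, 0.0],"fingers":0}
{"dp":[0.0, 0.0, -0.175],"delta_rot":[0.01, -0.0, 0.01],"fingers":0}
-> [0.645 0.105 0.33 ] rows 12
{"dp":[0.043, -0.196, 0.0],"delta_rot":[-0.0, -0.0, -0.13],"fingers":0}
{"dp":[0.046, -0.196, 0.0],"delta_rot":[-0.0, -0.0, -0.13],"fingers":0}
{"dp":[0.048, -0.195, 0.0],"delta_rot":[-0.0, -0.0, -0.13],"fingers":0}
{"dp":[0.051, -0.194, 0.0],"delta_rot":[-0.0, -0.0, -0.13],"fingers":0}
{"dp":[0.054, -0.194, 0.0],"delta_rot":[-0.0, -0.0, -0.13],"fingers":0}
{"dp":[0.056, -0.193, 0.0],"delta_rot":[-0.0, -0.0, -0.12],"fingers":0}
{"dp":[0.058, -0.192, 0.0],"delta_rot":[-0.0, -0.0, -0.13],"fingers":0}
{"dp":[0.061, -0.191, 0.0],"delta_rot":[-0.0, -0.0, -0.12],"fingers":0}
{"dp":[0.063, -0.191, 0.0],"delta_rot":[-0.0, -0.0, -0.13],"fingers":0}
{"dp":[0.066, -0.19, 0.0],"delta_rot":[-0.0, -0.0, -0.12],"fingers":0}
{"dp":[0.068, -0.189, 0.0],"delta_rot":[-0.0, -0.0, -0.13],"fingers":0}
{"dp":[0.07, -0.188, 0.001],"delta_rot":[-0.0, -0.0, -0.12],"fingers":0}
```

servo_tool --moves '[{"dp": [0, 0, -0.05], "delta_rot": [0, 0, 0], "fingers": 0}, {"dp": [0, 0, -0.15], "delta_rot": [0, 0, 0], "fingers": 0}, {"dp": [0, 0, -0.2], "delta_rot": [0, 0, 0], "fingers": 0}, {"dp": [0, 0, -0.2], "delta_rot": [0, 0, 0], "fingers": 0}, {"dp": [0, 0, -0.2], "delta_rot": [0, 0, 0], "fingers": 0}]'

```text
clock: 3.0
position: [0.478, -0.346, 0.315]
ee_rot: [-0.001, 0.998, -0.067, -0.001]
contact_force: [1.1, -0.4, -4.3]
width: 0.012
gripper_force: 107.8
```

servo_tool --moves '[{"dp": [0, 0, -0.075], "delta_rot": [0, 0, 0], "fingers": 0}, {"dp": [0.01, -0.05, 0], "delta_rot": [0, 0, 0], "fingers": 0}, {"dp": [0.02, -0.1, 0], "delta_rot": [0, 0, -0.13], "fingers": 0}, {"dp": [0.035, -0.15, 0], "delta_rot": [0, 0, -0.13], "fingers": 0}, {"dp": [0.046, -0.19, 0], "delta_rot": [0, 0, -0.13], "fingers": 0}]'

```text
clock: 3.5
position: [0.5114, -0.2508, 0.3265]
ee_rot: [-0.001, 0.999, -0.048, -0.002]
contact_force: [-0.0, -0.4, -3.3]
width: 0.0122
gripper_force: 107.8
```

servo_tool --moves '[{"dp": [0.048, -0.195, 0], "delta_rot": [0, 0, -0.13], "fingers": 0}, {"dp": [0.051, -0.195, 0], "delta_rot": [0, 0, -0.13], "fingers": 0}, {"dp": [0.054, -0.195, 0], "delta_rot": [0, 0, -0.13], "fingers": 0}, {"dp": [0.056, -0.195, 0], "delta_rot": [0, 0, -0.13], "fingers": 0}, {"dp": [0.058, -0.195, 0], "delta_rot": [0, 0, -0.13], "fingers": 0}]'

```text
clock: 4.0
position: [0.578, -0.0585, 0.3266]
ee_rot: [-0.001, 1.0, -0.015, -0.002]
contact_force: [1.4, -0.1, -3.8]
width: 0.0123
gripper_force: 107.8
```

servo_tool --moves '[{"dp": [0.061, -0.19, 0], "delta_rot": [0, 0, -0.13], "fingers": 0}, {"dp": [0.063, -0.19, 0], "delta_rot": [0, 0, -0.13], "fingers": 0}, {"dp": [0.066, -0.19, 0], "delta_rot": [0, 0, -0.13], "fingers": 0}, {"dp": [0.055, -0.15, 0], "delta_rot": [0, 0, -0.13], "fingers": 0}, {"dp": [0.035, -0.1, 0], "delta_rot": [0, 0, -0.05], "fingers": 0}]'

```text
clock: 4.5
position: [0.6353, 0.1059, 0.3261]
ee_rot: [-0.001, 1.0, 0.015, -0.003]
contact_force: [0.9, -0.0, -3.1]
width: 0.0118
gripper_force: 107.8
```

Run:
```python
from h import *
ti,td,tc=grab("top"); save("top2",ti); si,_,_=grab("side"); save("side2",si)
X=cloud(tc,td)
P=X[(X[...,2]>.08)&(X[...,2]<.1)&(X[...,0]>.53)&(X[...,0]<.76)&(X[...,1]<.22)&(X[...,1]>0)]
plan(([.645,.105,.275],down(1)),fingers=0)
```

```text
at [0.6355 0.1064 0.326 ] yaw 1.78 q [0.06 0.37 1.3  0.   1.47 1.6 ] t 4.6 F [-0.2 -1.2 -2.9] w 0.012 g 107.8
-> [0.645 0.105 0.275] rows 2
{"dp":[0.024, 0.005, 0.127],"delta_rot":[-0.01, 0.03, 0.07],"fingers":0}
{"dp":[0.024, 0.004, 0.128],"delta_rot":[-0.02, 0.02, 0.07],"fingers":0}
```

View pics/side2.png

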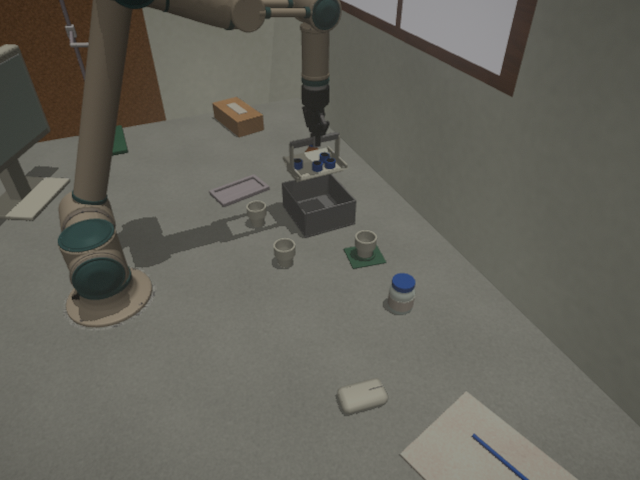

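servo_tool --moves '[{"dp": [0.024, 0.005, 0.128], "delta_rot": [0, 0.02, 0.07], "fingers": 0}, {"dp": [0.024, 0.004, 0.128], "delta_rot": [0, 0.02, 0.07], "fingers": 0}, {"dp": [0, 0.027, 0.001], "delta_rot": [1, 0, 0], "fingers": 0}, {"dp": [0, 0.027, 0.001], "delta_rot": [1, 0, 0], "fingers": 0}, {"dp": [0, 0.027, 0.001], "delta_rot": [1, 0, 0], "fingers": 0}]' --force 120

```text
clock: 5.1
position: [0.6447, 0.0847, 0.2738]
ee_rot: [-0.151, 0.988, 0.007, -0.001]
contact_force: [-0.1, -0.5, -3.9]
width: 0.0117
gripper_force: 117.9
```

Run:
```python
from h import *
plan(fingers=0)
s=readout.get_state(); print(np.array(s["position"])+Rw(s)[:,2]*.054, Rw(s)[:,2])
```

```text
at [0.6447 0.0847 0.2738] yaw 0.76 q [-0.11  0.41  1.41  0.31  1.37  1.38] t 5.1 F [-0.1 -0.5 -3.9] w 0.0117 g 117.9
[0.6444859  0.10080479 0.22225082] [-0.00372     0.2987325  -0.95432964]
```

servo_tool --moves '[{"dp": [0, 0.027, 0.001], "delta_rot": [1, 0, 0], "fingers": 0}, {"dp": [0, 0.027, 0.001], "delta_rot": [1, 0, 0], "fingers": 0}, {"dp": [0, 0.027, 0.001], "delta_rot": [1, 0, 0], "fingers": 0}, {"dp": [0, 0.027, 0.001], "delta_rot": [1, 0, 0], "fingers": 0}, {"dp": [0, 0.027, 0.001], "delta_rot": [1, 0, 0], "fingers": 0}]'

```text
clock: 5.6
position: [0.6453, 0.0608, 0.2603]
ee_rot: [-0.39, 0.921, 0.006, -0.002]
contact_force: [-1.4, 0.7, -4.6]
width: 0.012
gripper_force: 118.1
```

servo_tool --moves '[{"dp": [0, 0.027, 0.001], "delta_rot": [1, 0, 0], "fingers": 0}, {"dp": [0, 0.027, 0.001], "delta_rot": [1, 0, 0], "fingers": 0}, {"dp": [0, 0.027, 0.001], "delta_rot": [1, 0, 0], "fingers": 0}, {"dp": [0, 0.027, 0.001], "delta_rot": [1, 0, 0], "fingers": 0}, {"dp": [0, 0.027, 0.001], "delta_rot": [1, 0, 0], "fingers": 0}]'

```text
clock: 6.1
position: [0.6461, 0.0474, 0.2373]
ee_rot: [-0.606, 0.796, 0.005, -0.003]
contact_force: [-0.3, 0.2, -2.1]
width: 0.0119
gripper_force: 118.4
```

servo_tool --moves '[{"dp": [0, 0.027, 0.001], "delta_rot": [1, 0, 0], "fingers": 0}, {"dp": [0, 0, 0], "delta_rot": [0, 0, 0], "fingers": 0}, {"dp": [0, 0, 0], "delta_rot": [0, 0, 0], "fingers": 0}, {"dp": [0, 0, 0], "delta_rot": [0, 0, 0], "fingers": 0}, {"dp": [0, 0, 0], "delta_rot": [0, 0, 0], "fingers": 0}]'

```text
clock: 6.6
position: [0.6467, 0.0472, 0.2349]
ee_rot: [-0.643, 0.766, 0.007, -0.002]
contact_force: [0.2, -1.1, -2.2]
width: 0.0121
gripper_force: 118.5
```

Run:
```python
from h import *
plan(fingers=0)
s=readout.get_state(); print(np.array(s["position"])+Rw(s)[:,2]*.054, Rw(s)[:,2])
si,_,_=grab("side"); ti,_,_=grab("top")
save("mix3",np.hstack([cv2.resize(ti[130:330,130:330],(400,400)),cv2.resize(si[70:270,200:400],(400,400))]))
```

```text
at [0.6467 0.0472 0.2349] yaw 0.77 q [-0.45  0.72  1.58  1.12  1.79  0.75] t 6.6 F [ 0.2 -1.1 -2.2] w 0.0121 g 118.5
[0.6460824  0.10036999 0.22559133] [-0.01213027  0.98497249 -0.17228479]
```

View pics/mix3.png

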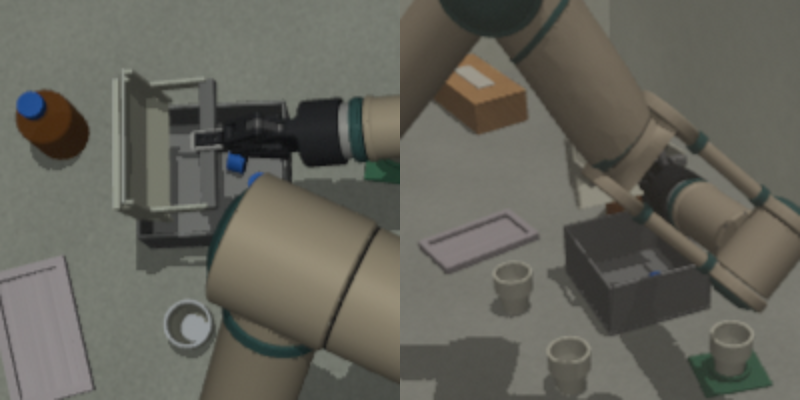

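The tipped tote looks empty, with blue caps in the bin around (235,160) in the left crop. Now right it again and check.

servo_tool --moves '[{"dp": [0, -0.15, 0], "delta_rot": [-0.5, 0, 0], "fingers": 0}, {"dp": [0, -0.15, 0.0], "delta_rot": [-1, 0, 0], "fingers": 0}, {"dp": [0, -0.05, 0], "delta_rot": [-1, 0, 0], "fingers": 0}, {"dp": [0, -0.027, 0], "delta_rot": [-1, 0, 0], "fingers": 0}, {"dp": [0, -0.027, 0], "delta_rot": [-1, 0, 0], "fingers": 0}]'

```text
clock: 7.2
position: [0.6456, 0.0666, 0.3133]
ee_rot: [-0.455, 0.89, 0.007, -0.0]
contact_force: [0.3, 0.6, -2.3]
width: 0.012
gripper_force: 118.5
```

servo_tool --moves '[{"dp": [0, -0.027, 0], "delta_rot": [-1, 0, 0], "fingers": 0}, {"dp": [0, -0.027, 0], "delta_rot": [-1, 0, 0], "fingers": 0}, {"dp": [0, -0.027, 0], "delta_rot": [-1, 0, 0], "fingers": 0}, {"dp": [0, -0.027, 0], "delta_rot": [-1, 0, 0], "fingers": 0}, {"dp": [0, -0.027, 0], "delta_rot": [-1, 0, 0], "fingers": 0}]'

```text
clock: 7.7
position: [0.6448, 0.0865, 0.3313]
ee_rot: [-0.221, 0.975, 0.007, 0.001]
contact_force: [0.2, 0.8, -3.7]
width: 0.0119
gripper_force: 118.2
```

servo_tool --moves '[{"dp": [0, -0.027, 0], "delta_rot": [-1, 0, 0], "fingers": 0}, {"dp": [0, -0.027, 0], "delta_rot": [-1, 0, 0], "fingers": 0}, {"dp": [0, -0.027, 0], "delta_rot": [-1, 0, 0], "fingers": 0}, {"dp": [0, 0, 0], "delta_rot": [-0.5, 0, 0], "fingers": 0}, {"dp": [0, 0, 0], "delta_rot": [0, 0, 0], "fingers": 0}]'

```text
clock: 8.2
position: [0.6443, 0.1037, 0.3364]
ee_rot: [-0.051, 0.999, 0.008, 0.001]
contact_force: [-0.2, 0.5, -2.7]
width: 0.0119
gripper_force: 118.2
```

Run:
```python
from h import *
# dock from the top view: mask by local box, colour vs bench; fit ellipse-free rect
im,d,c=grab("top"); X=cloud(c,d)
hsv=cv2.cvtColor(im,cv2.COLOR_RGB2HSV); print(im[300,150],im[350,100],im[270,130])
roi=np.zeros(d.shape,bool); roi[245:350,110:190]=1
a=im.astype(int); m=(roi&(a[...,0]>=a[...,1]+2)).astype(np.uint8)
m=cv2.morphologyEx(cv2.morphologyEx(m,cv2.MORPH_OPEN,np.ones((3,3))),cv2.MORPH_CLOSE,np.ones((9,9)))
cn=max(cv2.findContours(m,cv2.RETR_EXTERNAL,cv2.CHAIN_APPROX_NONE)[0],key=cv2.contourArea)[:,0]
for z in (.013,):
    P=np.array([onplane(c,u,v,z)[:2] for u,v in cn])*1000
    print(cv2.minAreaRect(P.astype(np.float32)),cv2.contourArea(cn))
plan(([.645,.10,.33],down(0.6)),([.42,.33,.33],down(12)),fingers=0)
```

```text
[136 131 132] [113 117 107] [93 91 91]
((449.9088439941406, 333.60223388671875), (270.37237548828125, 171.42251586914062), 0.7921102643013) 4809.5
at [0.6445 0.1028 0.3359] yaw 0.85 q [0.01 0.37 1.28 0.1  1.48 1.55] t 8.2 F [ 1.2 -0.6 -2.8] w 0.0116 g 118.2
-> [0.645 0.1   0.33 ] rows 1
{"dp":[0.002, 0.017, 0.028],"delta_rot":[-1.0, -0.03, 0.04],"fingers":0}
-> [0.42 0.33 0.33] rows 8
{"dp":[-0.139, -0.145, 0.0],"delta_rot":[-0.0, 0.0, -0.25],"fingers":0}
{"dp":[-0.135, -0.149, 0.0],"delta_rot":[-0.0, -0.0, -0.25],"fingers":0}
{"dp":[-0.132, -0.152, 0.0],"delta_rot":[-0.0, -0.0, -0.25],"fingers":0}
{"dp":[-0.128, -0.155, 0.0],"delta_rot":[-0.0, -0.0, -0.25],"fingers":0}
{"dp":[-0.124, -0.159, 0.001],"delta_rot":[-0.0, -0.0, -0.25],"fingers":0}
{"dp":[-0.12, -0.161, 0.0],"delta_rot":[-0.01, -0.0, -0.24],"fingers":0}
{"dp":[-0.116, -0.164, 0.001],"delta_rot":[-0.0, -0.0, -0.25],"fingers":0}
{"dp":[-0.111, -0.168, 0.0],"delta_rot":[-0.01, -0.0, -0.24],"fingers":0}
```

servo_tool --moves '[{"dp": [0, 0, -0.03], "delta_rot": [-1, 0, 0], "fingers": 0}, {"dp": [-0.1, 0, -0.05], "delta_rot": [0, 0, 0], "fingers": 0}, {"dp": [-0.2, -0.02, 0], "delta_rot": [0, 0, 0], "fingers": 0}, {"dp": [-0.2, -0.02, 0], "delta_rot": [0, 0, 0], "fingers": 0}, {"dp": [-0.2, -0.02, 0], "delta_rot": [0, 0, 0], "fingers": 0}]'

```text
clock: 8.75
position: [0.5033, 0.1106, 0.3504]
ee_rot: [-0.001, 1.0, 0.006, 0.001]
contact_force: [-0.3, -0.2, -1.9]
width: 0.0117
gripper_force: 118.4
```

servo_tool --moves '[{"dp": [-0.2, -0.02, 0], "delta_rot": [0, 0, 0], "fingers": 0}, {"dp": [-0.1, 0, 0], "delta_rot": [0, 0, 0], "fingers": 0}, {"dp": [-0.05, 0, 0], "delta_rot": [0, 0, 0], "fingers": 0}, {"dp": [0, 0, 0], "delta_rot": [0, 0, 0], "fingers": 0}, {"dp": [0, 0, 0], "delta_rot": [0, 0, 0], "fingers": 0}]'

```text
clock: 9.25
position: [0.4365, 0.1138, 0.3508]
ee_rot: [-0.0, 1.0, 0.006, 0.003]
contact_force: [-0.0, 0.4, -2.6]
width: 0.0118
gripper_force: 118.4
```

Run:
```python
from h import *
plan()
wi,wd,wc=grab("wrist"); ti,td,tc=grab("top")
save("w4",wi); np.savez("s4.npz",wi=wi,wd=wd,ti=ti,td=td,wR=wc[1],wt=wc[2],wK=wc[0])
save("t4",np.hstack([cv2.resize(ti[170:270,180:300],None,fx=4,fy=4),cv2.resize(ti[245:345,110:190],None,fx=4,fy=4)]))
```

```text
at [0.4365 0.1138 0.3508] yaw 0.68 q [0.1  0.06 1.66 0.   1.41 1.66] t 9.2 F [-0.   0.4 -2.6] w 0.0118 g 118.4
```

View pics/w4.png

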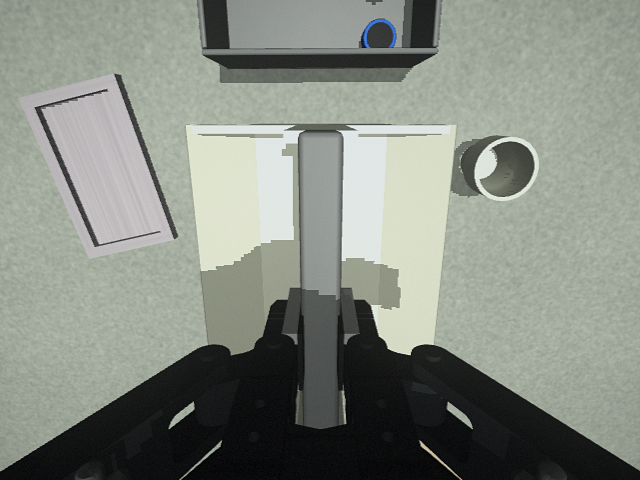

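View pics/t4.png

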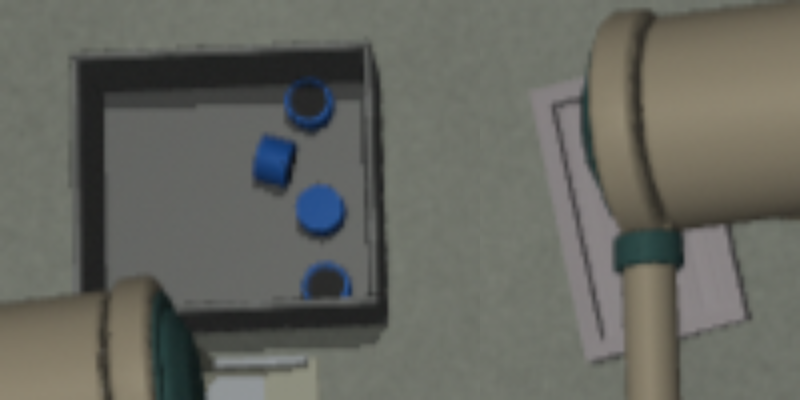

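The wrist view shows the empty tote and the whole dock, with corners near (22,98), (118,74), (177,238) and (92,257). The top crop shows all 4 caps inside the bin. Next I'll measure the dock from both views.

Run:
```python
from h import *
z=np.load("s4.npz"); wc=(z["wK"],z["wR"],z["wt"]); wi=z["wi"]; W=cloud(wc,z["wd"])
tim=cv2.imread("pics/top0.png")[...,::-1]; c=imaging.calibration("top"); tc=(np.array(c["intrinsics"]),np.array(c["R"]),np.array(c["t"]))
def fit(im,cam,roi,zz,nm,ksz):
    lab=cv2.cvtColor(np.ascontiguousarray(im),cv2.COLOR_RGB2LAB).astype(int)[...,1]
    x0,x1,y0,y1=roi; sub=cv2.GaussianBlur(lab[y0:y1,x0:x1].astype(np.float32),(3,3),0)
    th=cv2.threshold(sub.clip(0,255).astype(np.uint8),0,1,cv2.THRESH_OTSU)
    m=cv2.morphologyEx(cv2.morphologyEx(th[1],cv2.MORPH_OPEN,np.ones((3,3))),cv2.MORPH_CLOSE,np.ones((ksz,ksz)))
    cn=max(cv2.findContours(m,cv2.RETR_EXTERNAL,cv2.CHAIN_APPROX_NONE)[0],key=cv2.contourArea)[:,0]+[x0,y0]
    P=np.array([onplane(cam,u,v,zz)[:2] for u,v in cn])*1000
    r=cv2.minAreaRect(P.astype(np.float32)); print(nm,th[0],len(cn),r); 
    px=cv2.boxPoints(cv2.minAreaRect(cn.astype(np.float32))); print(px.round(0).tolist())
    return cn,P
cnw,Pw=fit(wi,wc,(5,183,60,275),.013,"wrist",9)
fit(tim,tc,(112,186,250,342),.013,"top",7)
# heights from depth: rim and pocket floor
print("rim z",np.median(W[100:104,45:60,2]), "floor z",np.median(W[150:190,95:125,2]),"bench",np.median(W[300:330,60:120,2]))
# tote brims in wrist
B=W[130:240,190:455]; zz=B[...,2]; s=readout.get_state()
print("tote floor z",np.median(W[170:220,265:290,2]),"expected",s["position"][2]-.1553+.012)
```

```text
wrist 125.0 507 ((455.10052490234375, 350.1159362792969), (180.51426696777344, 110.00236511230469), 13.519719123840332)
[[18.0, 98.0], [116.0, 63.0], [178.0, 237.0], [81.0, 272.0]]
top 126.0 212 ((453.8787841796875, 350.3890380859375), (182.8703155517578, 107.62454223632812), 13.617466926574707)
[[121.0, 266.0], [162.0, 257.0], [178.0, 326.0], [136.0, 336.0]]
rim z 0.01309843193292003 floor z 0.004615040033633738 bench 0.0006024415170597425
tote floor z 0.2080669882189038 expected 0.20714228412302793
```

```bash
cat > dk.py <<'E'
from h import *
z=np.load("s4.npz"); wc=(z["wK"],z["wR"],z["wt"]); wi=z["wi"]
tim=cv2.imread("pics/top0.png")[...,::-1]; c=imaging.calibration("top"); tc=(np.array(c["intrinsics"]),np.array(c["R"]),np.array(c["t"]))
def go(im,cam,roi,k,nm):
    lab=cv2.cvtColor(np.ascontiguousarray(im),cv2.COLOR_RGB2LAB)[...,1]; L=cv2.cvtColor(np.ascontiguousarray(im),cv2.COLOR_RGB2GRAY)
    x0,x1,y0,y1=roi
    m=((lab[y0:y1,x0:x1]>126)).astype(np.uint8); m=cv2.morphologyEx(cv2.morphologyEx(m,cv2.MORPH_OPEN,np.ones((3,3))),cv2.MORPH_CLOSE,np.ones((k,k)))
    cn=max(cv2.findContours(m,cv2.RETR_EXTERNAL,cv2.CHAIN_APPROX_NONE)[0],key=cv2.contourArea)[:,0]+[x0,y0]
    th=np.radians(13.55); D=np.array([[np.cos(th),np.sin(th)],[-np.sin(th),np.cos(th)]]); C=np.array([454.5,350.])
    for zz in(0,.013):
        Q=(np.array([onplane(cam,u,v,zz)[:2] for u,v in cn])*1000-C)@D.T; o=[]
        for ax,sg in((0,1),(0,-1),(1,1),(1,-1)):
            h=(90,52)[ax]; g=Q[(abs(Q[:,ax]-sg*h)<10)&(abs(Q[:,1-ax])<(35,70)[ax])]
            f=np.polyfit(g[:,1-ax],g[:,ax],1); o.append((round(np.median(g[:,ax]),1),round(np.degrees(np.arctan(f[0])),2)))
        print(nm,zz,o)
    # profile across dock y at dock x=0, plane .013
    row=[]
    for yy in range(-64,65,2):
        p=np.append((D.T@[0,yy]+C)/1000,.013); q=cam[0]@(cam[1]@p+cam[2]); u,v=np.round(q[:2]/q[2]).astype(int); row.append((yy,int(L[v,u]),int(lab[v,u])))
    print(row)
go(wi,wc,(5,183,60,275),9,"wrist"); go(tim,tc,(112,186,250,342),7,"top")
E
python3 dk.py
```

```text
Traceback (most recent call last):
  File "dk.py", line 21, in <module>
    go(wi,wc,(5,183,60,275),9,"wrist"); go(tim,tc,(112,186,250,342),7,"top")
    ~~^^^^^^^^^^^^^^^^^^^^^^^^^^^^^^^^
  File "dk.py", line 14, in go
    f=np.polyfit(g[:,1-ax],g[:,ax],1); o.append((round(np.median(g[:,ax]),1),round(np.degrees(np.arctan(f[0])),2)))
TypeError: expected non-empty vector for x
```

```bash
sed -i 's/def go(im,cam,roi,k,nm):/def go(im,cam,roi,k,nm,T):/; s/>126/>T/; s/,9,"wrist")/,9,"wrist",125)/; s/,7,"top")/,7,"top",126)/' dk.py; python3 dk.py
```

```text
Traceback (most recent call last):
  File "dk.py", line 21, in <module>
    go(wi,wc,(5,183,60,275),9,"wrist",125); go(tim,tc,(112,186,250,342),7,"top",126)
    ~~^^^^^^^^^^^^^^^^^^^^^^^^^^^^^^^^^^^^
  File "dk.py", line 14, in go
    f=np.polyfit(g[:,1-ax],g[:,ax],1); o.append((round(np.median(g[:,ax]),1),round(np.degrees(np.arctan(f[0])),2)))
TypeError: expected non-empty vector for x
```

```bash
sed -i 's/<10)/<18)/' dk.py; sed -i 's/^    m=((lab/    lab=cv2.GaussianBlur(lab,(3,3),0)\n    m=((lab/' dk.py; python3 dk.py
```

```text
wrist 0 [(np.float64(93.3), np.float64(0.11)), (np.float64(-92.2), np.float64(0.02)), (np.float64(64.1), np.float64(0.04)), (np.float64(-48.5), np.float64(-0.04))]
wrist 0.013 [(np.float64(90.5), np.float64(0.09)), (np.float64(-89.1), np.float64(0.02)), (np.float64(54.6), np.float64(0.03)), (np.float64(-54.5), np.float64(-0.02))]
[(-64, 176, 122), (-62, 178, 123), (-60, 173, 123), (-58, 180, 123), (-56, 183, 123), (-54, 82, 127), (-52, 68, 127), (-50, 115, 129), (-48, 186, 129), (-46, 194, 130), (-44, 189, 130), (-42, 192, 129), (-40, 192, 129), (-38, 194, 129), (-36, 193, 130), (-34, 193, 130), (-32, 192, 129), (-30, 194, 130), (-28, 189, 130), (-26, 181, 130), (-24, 184, 130), (-22, 191, 130), (-20, 185, 130), (-18, 194, 130), (-16, 190, 130), (-14, 190, 130), (-12, 194, 130), (-10, 194, 130), (-8, 187, 130), (-6, 191, 130), (-4, 185, 130), (-2, 186, 129), (0, 186, 130), (2, 189, 130), (4, 192, 130), (6, 189, 130), (8, 188, 130), (10, 187, 129), (12, 186, 130), (14, 188, 129), (16, 191, 129), (18, 184, 130), (20, 187, 130), (22, 186, 130), (24, 189, 130), (26, 193, 130), (28, 194, 
[... 982 characters left out ...]
, 130, 130), (-20, 132, 130), (-18, 132, 130), (-16, 134, 130), (-14, 134, 130), (-12, 134, 130), (-10, 134, 130), (-8, 135, 130), (-6, 135, 130), (-4, 131, 130), (-2, 132, 130), (0, 131, 130), (2, 131, 130), (4, 133, 130), (6, 134, 130), (8, 131, 130), (10, 131, 130), (12, 131, 130), (14, 132, 130), (16, 132, 130), (18, 132, 130), (20, 132, 130), (22, 132, 130), (24, 131, 130), (26, 133, 130), (28, 133, 130), (30, 134, 130), (32, 133, 130), (34, 133, 130), (36, 133, 130), (38, 123, 130), (40, 71, 130), (42, 126, 130), (44, 126, 130), (46, 130, 130), (48, 130, 130), (50, 129, 129), (52, 129, 129), (54, 124, 128), (56, 115, 126), (58, 115, 125), (60, 116, 125), (62, 118, 125), (64, 115, 125)]
```

Run:
```python
from h import *
z=np.load("s4.npz"); wc=(z["wK"],z["wR"],z["wt"]); W=cloud(wc,z["wd"]); s=readout.get_state(); R=Rw(s); p=np.array(s["position"])
T=(W-p)@R  # tool coords
fl=T[165:235,262:292].reshape(-1,3); A=np.c_[fl[:,:2],np.ones(len(fl))]; k=np.linalg.lstsq(A,fl[:,2],rcond=None)[0]; print("floor slopes deg x,y",np.degrees(k[:2]),"z0",k[2])
B=T[110:340,150:480].reshape(-1,3); m=(B[:,2]>.085)&(B[:,2]<.16); B=B[m]
o=[]
for lo in np.arange(-.01,.07,.01):
    q=B[(B[:,0]>lo)&(B[:,0]<lo+.01)&(B[:,2]>.12)&(B[:,2]<.135)]
    if len(q)>20: o.append((lo+.005,q[:,1].min(),q[:,1].max()))
o=np.array(o); print((o*1000).round(1)); 
for j in(1,2): print(np.degrees(np.polyfit(o[:,0],o[:,j],1)[0]))
w=B[(abs(B[:,1])<.06)&(B[:,2]<.135)&(B[:,2]>.112)&(B[:,0]>.06)]
for y0 in(-.055,-.04,-.025,.02,.035,.05):
    q=w[abs(w[:,1]-y0)<.004]; print(y0,q[:,0].max() if len(q) else None, np.percentile(q[:,2],5))
bar=T[135:280,300:342].reshape(-1,3); bar=bar[bar[:,2]<.06]; A=np.c_[bar[:,:2],np.ones(len(bar))]; print("bar top",np.median(bar[:,2]),np.degrees(np.linalg.lstsq(A,bar[:,2],rcond=None)[0][:1]), bar[:,0].max(), np.median(bar[:,1]))
```

```text
floor slopes deg x,y [-16.00622059 -50.83808875] z0 0.12786410193523806
[[ -5.  -69.5  70.1]
 [  5.  -69.8  69.8]
 [ 15.  -69.4  70. ]
 [ 25.  -69.4  69.8]
 [ 35.  -69.7  69.9]
 [ 45.  -69.8  69.9]
 [ 55.  -69.7  70. ]
 [ 65.  -69.6  69.9]]
-0.12183585844126545
-0.04887770611763201
-0.055 0.07387443147044086 0.11891947940438774
-0.04 0.07376978981676313 0.11828753163344775
-0.025 0.07386540163327211 0.11841267737049951
0.02 0.07384340171555782 0.1185341294968189
0.035 0.07384644183503222 0.11855818853235306
0.05 0.07384562674815279 0.11849944781950614
bar top 0.04561246685566466 [-3.82024903] 0.07853435172609138 2.5925156737973806e-05
```

Run:
```python
from h import *
z=np.load("s4.npz"); wc=(z["wK"],z["wR"],z["wt"]); W=cloud(wc,z["wd"]); s=readout.get_state(); R=Rw(s); p=np.array(s["position"])
T=(W-p)@R; B=T[110:340,150:480].reshape(-1,3)
for nm,ya,yb in(("floorL",-.034,-.018),("floorR",.018,.034),("rampL",-.066,-.06),("rampR",.06,.066)):
    o=[]
    for x in np.arange(-.02,.065,.012):
        q=B[(B[:,1]>ya)&(B[:,1]<yb)&(abs(B[:,0]-x)<.006)&(B[:,2]>.1)&(B[:,2]<.16)]
        if len(q)>15: o.append((x,np.median(q[:,2]),len(q)))
    o=np.array(o); print(nm,(o[:,1]*1000).round(1),"pitch",np.degrees(np.polyfit(o[:,0],o[:,1],1)[0]).round(2))
```

```text
floorL [142.5 142.6 142.5 142.5 142.6 142.5 142.5 142.5] pitch -0.01
floorR [142.5 142.5 142.5 142.5 142.5 142.5 142.5 142.5] pitch -0.03
rampL [129.4 129.4 129.4 129.3 129.3 129.4 129.2 129.2] pitch -0.1
rampR [129.3 129.2 129.3 129.4 129.3 129.3 129.4 129.3] pitch 0.05
```

```bash
cat >> h.py <<'E'
def avg(n=5):
    P=[];Z=[]
    for i in range(n):
        s=readout.get_state(); P.append(s["position"]); Z.append(np.degrees(np.arctan2(Rw(s)[1,0],Rw(s)[0,0]))); imaging.get_image("wrist")
    print("avg",np.mean(P,0).round(4),np.std(P,0).round(4),"yaw",np.mean(Z).round(2))
E
python3 - <<'E'
from h import *
avg(4)
plan(([.4554,.3528,.30],down(13.58)),([.4554,.3528,.180],down(13.58)),fingers=0)
E
```

```text
avg [0.4366 0.1139 0.3503] [0.0002 0.     0.0001] yaw 0.7
at [0.4361 0.1139 0.3502] yaw 0.72 q [ 0.1   0.06  1.66 -0.    1.42  1.66] t 9.6 F [-0.3 -0.1 -3.3] w 0.0119 g 118.4
-> [0.4554 0.3528 0.3   ] rows 6
{"dp":[0.018, -0.199, 0.042],"delta_rot":[0.0, -0.01, -0.37],"fingers":0}
{"dp":[0.026, -0.198, 0.042],"delta_rot":[0.0, -0.0, -0.37],"fingers":0}
{"dp":[0.033, -0.197, 0.042],"delta_rot":[0.0, -0.01, -0.38],"fingers":0}
{"dp":[0.041, -0.195, 0.042],"delta_rot":[0.0, -0.0, -0.37],"fingers":0}
{"dp":[0.048, -0.194, 0.042],"delta_rot":[0.0, -0.01, -0.38],"fingers":0}
{"dp":[0.055, -0.192, 0.041],"delta_rot":[0.0, -0.0, -0.37],"fingers":0}
-> [0.4554 0.3528 0.18  ] rows 3
{"dp":[-0.0, -0.0, 0.2],"delta_rot":[0.0, -0.0, -0.0],"fingers":0}
{"dp":[-0.0, -0.0, 0.2],"delta_rot":[0.0, -0.0, -0.0],"fingers":0}
{"dp":[-0.0, -0.0, 0.2],"delta_rot":[0.0, -0.0, -0.0],"fingers":0}
```

servo_tool --moves '[{"dp": [0.018, -0.199, 0.042], "delta_rot": [0, 0, -0.37], "fingers": 0}, {"dp": [0.026, -0.198, 0.042], "delta_rot": [0, 0, -0.37], "fingers": 0}, {"dp": [0.033, -0.197, 0.042], "delta_rot": [0, 0, -0.38], "fingers": 0}, {"dp": [0.041, -0.195, 0.042], "delta_rot": [0, 0, -0.37], "fingers": 0}, {"dp": [0.048, -0.194, 0.042], "delta_rot": [0, 0, -0.38], "fingers": 0}]'

```text
clock: 10.05
position: [0.4518, 0.3148, 0.308]
ee_rot: [0.0, 0.995, 0.101, 0.002]
contact_force: [1.1, -1.3, -2.4]
width: 0.0117
gripper_force: 118.4
```

servo_tool --moves '[{"dp": [0.055, -0.192, 0.042], "delta_rot": [0, 0, -0.37], "fingers": 0}, {"dp": [0, 0, 0.2], "delta_rot": [0, 0, 0], "fingers": 0}, {"dp": [0, 0, 0.2], "delta_rot": [0, 0, 0], "fingers": 0}, {"dp": [0, 0, 0.2], "delta_rot": [0, 0, 0], "fingers": 0}, {"dp": [0, 0, 0], "delta_rot": [0, 0, 0], "fingers": 0}]'

```text
clock: 10.55
position: [0.452, 0.3511, 0.1743]
ee_rot: [0.003, 0.993, 0.118, -0.004]
contact_force: [-1.2, -0.5, -2.2]
width: 0.0118
gripper_force: 118.4
```

Run:
```python
from h import *
avg(4); plan(([.4554,.3528,.172],down(13.58)),([.4554,.3528,.1595],down(13.58)),fingers=0,step=.004)
im,d,c=grab("wrist"); save("w5",im)
```

```text
avg [0.4545 0.3524 0.1784] [0.0017 0.0009 0.0028] yaw 13.57
at [0.4569 0.3537 0.1825] yaw 13.56 q [ 0.54  0.37  1.69 -0.    1.08  1.87] t 10.8 F [ 0.2  0.2 -3. ] w 0.0118 g 118.5
-> [0.4554 0.3528 0.172 ] rows 3
{"dp":[-0.003, 0.001, 0.018],"delta_rot":[-0.0, -0.03, -0.0],"fingers":0}
{"dp":[-0.003, 0.001, 0.017],"delta_rot":[-0.0, -0.03, -0.0],"fingers":0}
{"dp":[-0.003, 0.001, 0.018],"delta_rot":[-0.0, -0.02, -0.0],"fingers":0}
-> [0.4554 0.3528 0.1595] rows 4
{"dp":[0.0, -0.0, 0.016],"delta_rot":[-0.0, -0.0, -0.0],"fingers":0}
{"dp":[0.0, -0.0, 0.015],"delta_rot":[-0.0, -0.0, -0.0],"fingers":0}
{"dp":[0.0, -0.0, 0.016],"delta_rot":[-0.0, -0.0, -0.0],"fingers":0}
{"dp":[0.0, -0.0, 0.015],"delta_rot":[-0.0, -0.0, -0.0],"fingers":0}
```

View pics/w5.png

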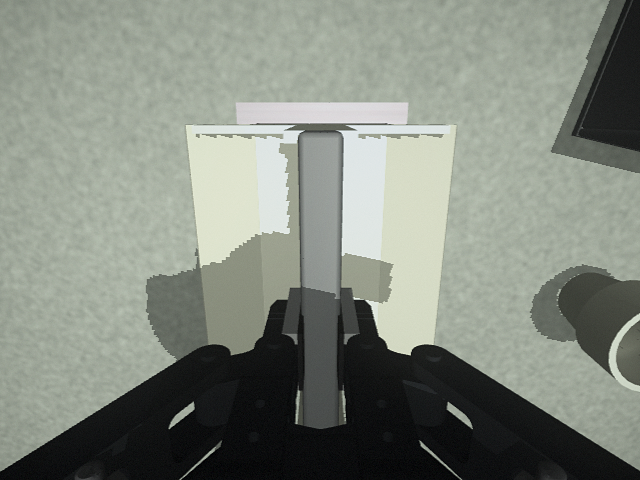

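The dock's far end spans columns 236–408, centred at 322, and the tote spans 187–456, centred at 321.5, so they line up laterally. I'll let the arm settle, check along the length, then lower.

servo_tool --moves '[{"dp": [0, 0, 0.01], "delta_rot": [0, 0, 0], "fingers": 0}, {"dp": [0, 0, 0.02], "delta_rot": [0, 0, 0], "fingers": 0}, {"dp": [0, 0, 0.01], "delta_rot": [0, 0, 0], "fingers": 0}, {"dp": [0, 0, 0], "delta_rot": [0, 0, 0], "fingers": 0}, {"dp": [0, 0, 0], "delta_rot": [0, 0, 0], "fingers": 0}]'

```text
clock: 11.3
position: [0.4552, 0.3528, 0.1722]
ee_rot: [0.0, 0.993, 0.118, 0.002]
contact_force: [0.2, 0.9, -2.8]
width: 0.0121
gripper_force: 118.5
```

Run:
```python
from h import *
avg(4); plan(([.4554,.3528,.1595],down(13.58)),fingers=0,step=.004)
im,d,c=grab("wrist"); s=readout.get_state()
lab=cv2.GaussianBlur(cv2.cvtColor(im,cv2.COLOR_RGB2LAB)[...,1],(3,3),0).astype(int)
for r in(102,106,110): 
    xs=np.where(lab[r,200:450]>126)[0]+200; print(r,xs.min(),xs.max())
C=np.array([454.3,352.5])
for col in(260,300,340,380):
    r=np.where(lab[60:130,col]>126)[0].min()+60-.5; q=onplane(c,col,r,.013); print(col,r,Ro.from_euler('z',-13.57,degrees=True).apply(np.append(q[:2]*1000-C,0)).round(1))
for r in (108,):
  for col in(xs.min()-.5,xs.max()+.5): q=onplane(c,col,r,.013); print("side",Ro.from_euler('z',-13.57,degrees=True).apply(np.append(q[:2]*1000-C,0)).round(1))
```

```text
avg [0.4553 0.3528 0.1722] [0. 0. 0.] yaw 13.57
at [0.4553 0.3529 0.1722] yaw 13.57 q [ 0.54  0.38  1.7  -0.    1.06  1.87] t 11.5 F [ 0.5 -0.2 -3. ] w 0.0115 g 118.5
-> [0.4554 0.3528 0.1595] rows 4
{"dp":[0.0, 0.0, 0.016],"delta_rot":[0.0, -0.01, -0.0],"fingers":0}
{"dp":[0.0, 0.0, 0.016],"delta_rot":[0.0, -0.01, -0.0],"fingers":0}
{"dp":[0.0, 0.0, 0.016],"delta_rot":[0.0, -0.01, -0.0],"fingers":0}
{"dp":[0.0, 0.0, 0.016],"delta_rot":[0.01, -0.01, -0.0],"fingers":0}
102 231 410
106 231 410
110 231 410
260 96.5 [90.3 34.5  0. ]
300 96.5 [90.3 11.6  0. ]
340 97.5 [ 89.7 -11.4   0. ]
380 96.5 [ 90.2 -34.4   0. ]
side [84.  51.9  0. ]
side [ 84.  -52.4   0. ]
```

servo_tool --moves '[{"dp": [0, 0, 0.015], "delta_rot": [0, 0, 0], "fingers": 0}, {"dp": [0, 0, 0.015], "delta_rot": [0, 0, 0], "fingers": 0}, {"dp": [0, 0, 0.015], "delta_rot": [0, 0, 0], "fingers": 0}, {"dp": [0, 0, 0.015], "delta_rot": [0, 0, 0], "fingers": 0}, {"dp": [0, 0, 0.006], "delta_rot": [0, 0, 0], "fingers": 0}]'

```text
clock: 12.05
position: [0.4553, 0.3526, 0.1593]
ee_rot: [0.0, 0.993, 0.118, 0.002]
contact_force: [-2.2, -2.6, 8.3]
width: 0.012
gripper_force: 120.1
```

Run:
```python
from h import *
avg(3); plan()
```

```text
avg [0.4553 0.3527 0.1594] [0. 0. 0.] yaw 13.57
at [0.4553 0.3527 0.1594] yaw 13.57 q [ 0.54  0.39  1.72 -0.    1.03  1.87] t 12.2 F [-1.2 -0.7  1.1] w 0.0118 g 119.1
```

servo_tool --moves '[{"dp": [0, 0, 0], "delta_rot": [0, 0, 0], "fingers": 0.3}, {"dp": [0, 0, 0], "delta_rot": [0, 0, 0], "fingers": 0.6}, {"dp": [0, 0, 0], "delta_rot": [0, 0, 0], "fingers": 0.8}, {"dp": [0, 0, 0], "delta_rot": [0, 0, 0], "fingers": 0.8}, {"dp": [0, 0, 0], "delta_rot": [0, 0, 0], "fingers": 0.8}]'

```text
clock: 12.7
position: [0.4553, 0.3529, 0.159]
ee_rot: [0.0, 0.993, 0.118, 0.002]
contact_force: [0.0, -0.6, 0.0]
width: 0.0683
gripper_force: 0.0
```

servo_tool --moves '[{"dp": [0, 0, -0.1], "delta_rot": [0, 0, 0], "fingers": 0.8}, {"dp": [0, 0, -0.2], "delta_rot": [0, 0, 0], "fingers": 1}, {"dp": [0, 0, -0.2], "delta_rot": [0, 0, 0], "fingers": 1}, {"dp": [0, 0, -0.2], "delta_rot": [0, 0, 0], "fingers": 1}, {"dp": [-0.1, 0, -0.1], "delta_rot": [0, 0, 0], "fingers": 1}]'

```text
clock: 13.2
position: [0.4379, 0.3492, 0.3227]
ee_rot: [-0.001, 0.993, 0.118, 0.006]
contact_force: [0.7, 0.1, -0.5]
width: 0.0854
gripper_force: 0.0
```

servo_tool --moves '[{"dp": [-0.1, 0, 0], "delta_rot": [0, 0, 0], "fingers": 1}, {"dp": [0, 0, 0], "delta_rot": [0, 0, 0], "fingers": 1}, {"dp": [0, 0, 0], "delta_rot": [0, 0, 0], "fingers": 1}, {"dp": [0, 0, 0], "delta_rot": [0, 0, 0], "fingers": 1}]'

```text
clock: 13.6
position: [0.4164, 0.3435, 0.3182]
ee_rot: [0.0, 0.993, 0.118, 0.002]
contact_force: [-0.2, -0.2, 0.2]
width: 0.0854
gripper_force: 0.0
```

```bash
cat > tote.py <<'E'
from h import *
avg(2); im,d,c=grab("wrist"); W=cloud(c,d); import sys
if len(sys.argv)>1: save(sys.argv[1],im)
C=np.array([.4543,.3525,0]); Q=(W-C)@Ro.from_euler('z',-13.57,degrees=True).as_matrix().T
Q=Q.reshape(-1,3); Q=Q[(abs(Q[:,0])<.12)&(abs(Q[:,1])<.1)]
for nm,z0,z1 in(("bar",.1,.125),("brim",.022,.05)):
    P=Q[(Q[:,2]>z0)&(Q[:,2]<z1)]; r=cv2.minAreaRect((P[:,:2]*1000).astype(np.float32)); print(nm,np.median(P[:,2]).round(4),np.round(r[0],1),np.round(r[1],1),round(r[2],2))
for nm,a,b in(("floor-",-.03,-.015),("floor+",.015,.03)):
    P=Q[(Q[:,1]>a)&(Q[:,1]<b)&(abs(Q[:,0])<.06)&(Q[:,2]<.03)]; k=[round(float(np.median(P[abs(P[:,0]-x)<.01,2])),4) for x in(-.05,-.02,.02,.05)]; print(nm,k)
B=Q[(Q[:,2]>.1)&(Q[:,2]<.125)]; print("bar z along x",[round(float(np.median(B[abs(B[:,0]-x)<.01,2])),4) for x in(-.06,-.03,0,.03,.06)])
E
python3 tote.py
```

```text
avg [0.4164 0.3435 0.3182] [0.     0.     0.0001] yaw 13.56
bar 0.1132 [ 0.6 -0.5] [ 23.6 150.3] 89.89
brim 0.0285 [ 0.3 -0.5] [140.  150.3] 89.91
floor- [0.0164, 0.0164, 0.0165, 0.0164]
floor+ [0.0165, 0.0165, 0.0165, 0.0164]
bar z along x [0.1133, 0.1132, 0.1133, 0.1133, 0.1134]
```

Tote seated flat: floor at 16.4 mm everywhere, square within 0.1°, within about 0.6 mm of centre. Next, beaker1.

Run:
```python
from h import *
plan(([.450,.150,.27],down(3)))
```

```text
at [0.4164 0.3435 0.3181] yaw 13.55 q [ 0.56  0.21  1.55 -0.    1.37  1.9 ] t 13.8 F [-0.1  0.9  0.4] w 0.0854 g 0.0
-> [0.45 0.15 0.27] rows 5
{"dp":[-0.013, 0.196, 0.048],"delta_rot":[0.0, -0.01, 0.37],"fingers":1}
{"dp":[-0.005, 0.196, 0.048],"delta_rot":[0.0, -0.01, 0.37],"fingers":1}
{"dp":[0.002, 0.196, 0.049],"delta_rot":[0.0, -0.0, 0.37],"fingers":1}
{"dp":[0.009, 0.196, 0.048],"delta_rot":[0.01, -0.01, 0.37],"fingers":1}
{"dp":[0.016, 0.196, 0.049],"delta_rot":[0.0, -0.0, 0.36],"fingers":1}
```

servo_tool --moves '[{"dp": [-0.013, 0.196, 0.048], "delta_rot": [0, 0, 0.37], "fingers": 1}, {"dp": [-0.005, 0.196, 0.048], "delta_rot": [0, 0, 0.37], "fingers": 1}, {"dp": [0.002, 0.196, 0.048], "delta_rot": [0, 0, 0.37], "fingers": 1}, {"dp": [0.009, 0.196, 0.048], "delta_rot": [0, 0, 0.37], "fingers": 1}, {"dp": [0.016, 0.196, 0.048], "delta_rot": [0, 0, 0.37], "fingers": 1}]'

```text
clock: 14.25
position: [0.4501, 0.1486, 0.2704]
ee_rot: [0.0, 1.0, 0.025, 0.002]
contact_force: [1.5, 0.0, -0.5]
width: 0.0852
gripper_force: 0.0
```

servo_tool --moves '[{"dp": [0, 0, 0], "delta_rot": [0, 0, 0], "fingers": 1}, {"dp": [0, 0, 0], "delta_rot": [0, 0, 0], "fingers": 1}, {"dp": [0, 0, 0], "delta_rot": [0, 0, 0], "fingers": 1}, {"dp": [0, 0, 0], "delta_rot": [0, 0, 0], "fingers": 1}]'

```text
clock: 14.65
position: [0.4497, 0.1512, 0.2712]
ee_rot: [-0.0, 1.0, 0.027, 0.002]
contact_force: [-0.2, -0.7, -0.1]
width: 0.0857
gripper_force: 0.0
```

```bash
cat > bk.py <<'E'
from h import *
import sys
x,y,zr=map(float,sys.argv[1:4])  # rough position and rim height
avg(2)
def fit(n,tol):
    im,d,c=grab(n); W=cloud(c,d).reshape(-1,3)
    P=W[(np.hypot(W[:,0]-x,W[:,1]-y)<.045)&(abs(W[:,2]-zr)<tol)]
    if len(P)<20: print(n,"few",len(P)); return
    z=np.median(P[:,2]); (cx,cy),r=cv2.minEnclosingCircle((P[:,:2]*1000).astype(np.float32))
    A=np.c_[2*P[:,:2],np.ones(len(P))]; k=np.linalg.lstsq(A,(P[:,:2]**2).sum(1),rcond=None)[0]
    print(n,len(P),"z",z.round(4),np.percentile(P[:,2],95).round(4),"enc",round(cx,1),round(cy,1),"r",round(r,1),"fit",(k[:2]*1000).round(1),(np.sqrt(k[2]+k[0]**2+k[1]**2)*1000).round(1))
    return im
im=fit("wrist",.004); fit("top",.008)
if len(sys.argv)>4: save(sys.argv[4],im)
E
python3 bk.py .456 .150 .066
python3 - <<'E'
from h import *
im,_,_=grab("top"); save("top6",im)
E
```

```text
avg [0.4497 0.1512 0.2713] [0.0001 0.     0.    ] yaw 3.07
wrist 1386 z 0.0663 0.0675 enc 455.7 151.7 r 30.3 fit [456.1 151.5] 27.8
top 56 z 0.0664 0.0719 enc 448.7 147.4 r 28.1 fit [455.9 150.4] 27.9
```

View pics/top6.png

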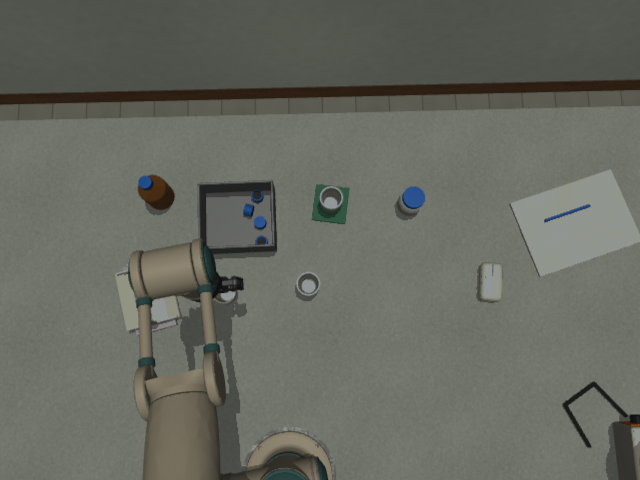

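The top view shows exactly two loose beakers, one under the gripper and one at (308,285). All four caps are in the bin.

Run:
```python
from h import *
plan(([.4559,.1516,.112],down(3)))
```

```text
at [0.4494 0.1507 0.2711] yaw 3.04 q [ 0.18  0.14  1.77 -0.    1.23  1.69] t 14.9 F [ 0.   0.  -0.2] w 0.0854 g 0.0
-> [0.4559 0.1516 0.112 ] rows 4
{"dp":[0.007, -0.001, 0.199],"delta_rot":[0.0, -0.01, 0.0],"fingers":1}
{"dp":[0.008, -0.001, 0.199],"delta_rot":[0.0, -0.01, 0.0],"fingers":1}
{"dp":[0.007, -0.0, 0.199],"delta_rot":[0.0, -0.01, 0.0],"fingers":1}
{"dp":[0.008, -0.001, 0.199],"delta_rot":[0.0, -0.01, 0.01],"fingers":1}
```

servo_tool --moves '[{"dp": [0.01, 0, 0.1], "delta_rot": [0, 0, 0], "fingers": 1}, {"dp": [0.01, 0, 0.2], "delta_rot": [0, 0, 0], "fingers": 1}, {"dp": [0.01, 0, 0.2], "delta_rot": [0, 0, 0], "fingers": 1}, {"dp": [0, 0, 0.2], "delta_rot": [0, 0, 0], "fingers": 1}, {"dp": [0, 0, 0.1], "delta_rot": [0, 0, 0], "fingers": 1}]'

```text
clock: 15.4
position: [0.4544, 0.1503, 0.1083]
ee_rot: [0.0, 1.0, 0.026, -0.0]
contact_force: [-0.4, 0.1, 0.6]
width: 0.0855
gripper_force: 0.0
```

servo_tool --moves '[{"dp": [0, 0, 0], "delta_rot": [0, 0, 0], "fingers": 1}, {"dp": [0, 0, 0], "delta_rot": [0, 0, 0], "fingers": 1}, {"dp": [0, 0, 0], "delta_rot": [0, 0, 0], "fingers": 0.8}, {"dp": [0, 0, 0], "delta_rot": [0, 0, 0], "fingers": 0.6}, {"dp": [0, 0, 0], "delta_rot": [0, 0, 0], "fingers": 0.4}]' --force 40

```text
clock: 15.9
position: [0.4573, 0.1507, 0.1129]
ee_rot: [-0.0, 1.0, 0.026, 0.004]
contact_force: [0.1, 0.8, 4.2]
width: 0.0583
gripper_force: 42.2
```

servo_tool --moves '[{"dp": [0, 0, 0], "delta_rot": [0, 0, 0], "fingers": 0.4}, {"dp": [0, 0, 0], "delta_rot": [0, 0, 0], "fingers": 0.4}, {"dp": [0, 0, 0], "delta_rot": [0, 0, 0], "fingers": 0.4}]'

```text
clock: 16.2
position: [0.4573, 0.1507, 0.1129]
ee_rot: [-0.0, 1.0, 0.026, 0.004]
contact_force: [-0.9, 0.2, 5.8]
width: 0.0584
gripper_force: 42.2
```

Run:
```python
from h import *
avg(2); plan(([.456,.1516,.30],down(3)),([.675,-.125,.30],down(-3)),fingers=.4)
```

```text
avg [0.4573 0.1507 0.1129] [0. 0. 0.] yaw 2.96
at [0.4573 0.1507 0.1129] yaw 2.96 q [ 0.17  0.33  1.98 -0.    0.82  1.69] t 16.3 F [0.7 0.8 4.9] w 0.0583 g 42.2
-> [0.456  0.1516 0.3   ] rows 5
{"dp":[0.0, -0.001, -0.187],"delta_rot":[-0.0, -0.02, -0.0],"fingers":0.4}
{"dp":[-0.0, -0.001, -0.187],"delta_rot":[-0.0, -0.01, -0.0],"fingers":0.4}
{"dp":[-0.0, -0.001, -0.187],"delta_rot":[-0.0, -0.02, -0.0],"fingers":0.4}
{"dp":[-0.001, -0.001, -0.187],"delta_rot":[-0.0, -0.01, -0.0],"fingers":0.4}
{"dp":[-0.001, -0.001, -0.188],"delta_rot":[-0.0, -0.02, -0.01],"fingers":0.4}
-> [ 0.675 -0.125  0.3  ] rows 8
{"dp":[0.128, 0.18, -0.0],"delta_rot":[-0.0, 0.0, 0.13],"fingers":0.4}
{"dp":[0.13, 0.178, -0.0],"delta_rot":[-0.0, 0.0, 0.13],"fingers":0.4}
{"dp":[0.132, 0.176, -0.0],"delta_rot":[-0.0, 0.0, 0.13],"fingers":0.4}
{"dp":[0.134, 0.175, -0.0],"delta_rot":[-0.0, 0.0, 0.13],"fingers":0.4}
{"dp":[0.137, 0.173, -0.0],"delta_rot":[-0.0, 0.0, 0.13],"fingers":0.4}
{"dp":[0.139, 0.171, -0.0],"delta_rot":[-0.0, 0.0, 0.13],"fingers":0.4}
{"dp":[0.141, 0.169, -0.0],"delta_rot":[-0.0, 0.0, 0.14],"fingers":0.4}
{"dp":[0.144, 0.168, -0.001],"delta_rot":[-0.0, 0.0, 0.13],"fingers":0.4}
```

servo_tool --moves '[{"dp": [0, 0, -0.05], "delta_rot": [0, 0, 0], "fingers": 0.4}, {"dp": [0, 0, -0.2], "delta_rot": [0, 0, 0], "fingers": 0.4}, {"dp": [0, 0, -0.22], "delta_rot": [0, 0, 0], "fingers": 0.4}, {"dp": [0, 0, -0.22], "delta_rot": [0, 0, 0], "fingers": 0.4}, {"dp": [0.05, 0.04, -0.22], "delta_rot": [0, 0, 0.1], "fingers": 0.4}]'

```text
clock: 16.8
position: [0.4642, 0.1432, 0.2959]
ee_rot: [-0.0, 1.0, 0.021, 0.002]
contact_force: [1.9, -0.2, -0.9]
width: 0.0582
gripper_force: 43.4
```

servo_tool --moves '[{"dp": [0.16, 0.13, -0.03], "delta_rot": [0, 0, 0.1], "fingers": 0.4}, {"dp": [0.19, 0.15, 0], "delta_rot": [0, 0, 0.1], "fingers": 0.4}, {"dp": [0.19, 0.15, 0], "delta_rot": [0, 0, 0.1], "fingers": 0.4}, {"dp": [0.19, 0.15, 0], "delta_rot": [0, 0, 0.1], "fingers": 0.4}, {"dp": [0.19, 0.15, 0], "delta_rot": [0, 0, 0.1], "fingers": 0.4}]'

```text
clock: 17.3
position: [0.6538, -0.0004, 0.3011]
ee_rot: [-0.0, 1.0, -0.004, 0.003]
contact_force: [0.6, 0.2, 0.9]
width: 0.0577
gripper_force: 43.4
```

servo_tool --moves '[{"dp": [0.1, 0.08, 0], "delta_rot": [0, 0, 0], "fingers": 0.4}, {"dp": [0.03, 0.03, 0], "delta_rot": [0, 0, 0], "fingers": 0.4}, {"dp": [0, 0, 0], "delta_rot": [0, 0, 0], "fingers": 0.4}, {"dp": [0, 0, 0], "delta_rot": [0, 0, 0], "fingers": 0.4}, {"dp": [0, 0, 0], "delta_rot": [0, 0, 0], "fingers": 0.4}]'

```text
clock: 17.8
position: [0.6775, -0.0201, 0.3006]
ee_rot: [-0.0, 1.0, -0.003, 0.002]
contact_force: [0.6, 0.3, -0.6]
width: 0.0584
gripper_force: 43.4
```

```bash
cat > hold.py <<'E'
from h import *
# held beaker rim in tool frame
s=readout.get_state(); R=Rw(s); p=np.array(s["position"]); im,d,c=grab("wrist"); T=(cloud(c,d)-p)@R; T=T[:330].reshape(-1,3)
P=T[(np.hypot(T[:,0],T[:,1])<.045)&(T[:,2]>.03)&(T[:,2]<.062)]
z=np.percentile(P[:,2],[5,50]); P=P[P[:,2]<z[0]+.004]
(cx,cy),r=cv2.minEnclosingCircle((P[:,:2]*1000).astype(np.float32)); A=np.c_[2*P[:,:2],np.ones(len(P))]; k=np.linalg.lstsq(A,(P[:,:2]**2).sum(1),rcond=None)[0]
print("held rim z",z.round(4),len(P),"enc",round(cx,1),round(cy,1),round(r,1),"fit",(k[:2]*1000).round(1),"x,y range",(P[:,:2].min(0)*1000).round(1),(P[:,:2].max(0)*1000).round(1))
E
python3 bk.py .687 -.126 .072 w7; python3 hold.py
```

```text
avg [ 0.6775 -0.0201  0.3006] [0.0001 0.     0.    ] yaw -0.4
wrist 1320 z 0.0722 0.0735 enc 688.6 -124.2 r 30.4 fit [ 688.9 -123.9] 27.8
top 143 z 0.0727 0.0777 enc 689.2 -125.0 r 30.6 fit [ 688.8 -124.6] 27.9
held rim z [0.0419 0.0479] 1056 enc 7.7 0.1 42.6 fit [-18.5   0.4] x,y range [  7.  -42.4] [28.3 42.7]
```

View pics/w7.png

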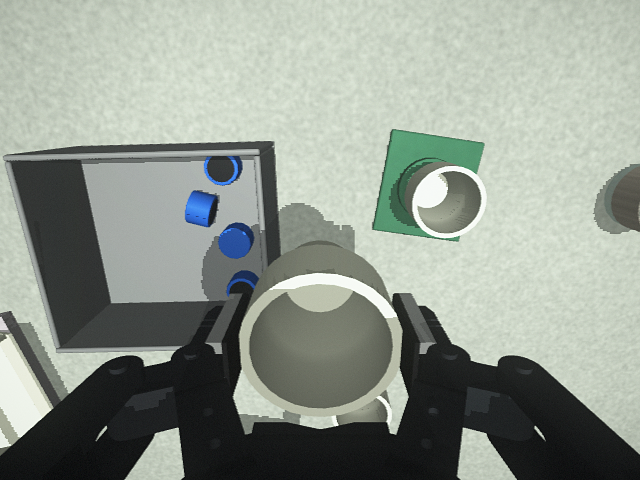

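The wrist view shows beaker0 upright in the holder with its rim at (450,200), and the held beaker's rim at (320,345) upright between the pads. Next is a refit of the held rim with the pads left out.

```bash
sed -i 's/T\[:330\]/T[:425]/; s/^P=T.*/P=T[(abs(T[:,1])<.027)\&(abs(T[:,0])<.04)\&(T[:,2]>.03)\&(T[:,2]<.062)]/' hold.py
cat >> hold.py <<'E'
for nm,m in(("front",P[:,0]>.015),("back",P[:,0]<-.015)):
    q=P[m]; print(nm,len(q),np.median(q[:,2]).round(4) if len(q) else "")
E
python3 hold.py
```

```text
held rim z [0.0457 0.049 ] 5544 enc -2.1 0.2 30.6 fit [-1.2  0. ] x,y range [-32.6 -27. ] [28.3 27. ]
front 2020 0.0467
back 2192 0.0466
```

Run:
```python
from h import *
plan(([.6905,-.1244,.25],down(-.4)),([.6905,-.1244,.18],down(-.4)),fingers=.4,step=.04)
```

```text
at [ 0.6783 -0.0209  0.3003] yaw -0.43 q [-0.13  0.43  1.27  0.    1.43  1.44] t 18.1 F [-0.3 -0.8 -0.3] w 0.0582 g 43.4
-> [ 0.6905 -0.1244  0.25  ] rows 3
{"dp":[0.021, 0.172, 0.084],"delta_rot":[-0.0, -0.01, -0.0],"fingers":0.4}
{"dp":[0.021, 0.173, 0.084],"delta_rot":[-0.0, -0.02, -0.0],"fingers":0.4}
{"dp":[0.022, 0.172, 0.083],"delta_rot":[-0.0, -0.01, -0.01],"fingers":0.4}
-> [ 0.6905 -0.1244  0.18  ] rows 2
{"dp":[-0.0, 0.0, 0.175],"delta_rot":[-0.0, -0.0, 0.0],"fingers":0.4}
{"dp":[-0.0, 0.0, 0.175],"delta_rot":[-0.0, -0.0, 0.0],"fingers":0.4}
```

servo_tool --moves '[{"dp": [0.021, 0.172, 0.084], "delta_rot": [0, 0, 0], "fingers": 0.4}, {"dp": [0.021, 0.173, 0.084], "delta_rot": [0, 0, 0], "fingers": 0.4}, {"dp": [0.021, 0.172, 0.083], "delta_rot": [0, 0, 0], "fingers": 0.4}, {"dp": [0, 0, 0.1], "delta_rot": [0, 0, 0], "fingers": 0.4}, {"dp": [0, 0, 0.1], "delta_rot": [0, 0, 0], "fingers": 0.4}]'

```text
clock: 18.6
position: [0.6908, -0.1264, 0.209]
ee_rot: [0.0, 1.0, -0.005, 0.002]
contact_force: [-0.1, -0.1, -0.8]
width: 0.0585
gripper_force: 43.4
```

servo_tool --moves '[{"dp": [0, 0, 0], "delta_rot": [0, 0, 0], "fingers": 0.4}, {"dp": [0, 0, 0], "delta_rot": [0, 0, 0], "fingers": 0.4}, {"dp": [0, 0, 0], "delta_rot": [0, 0, 0], "fingers": 0.4}, {"dp": [0, 0, 0], "delta_rot": [0, 0, 0], "fingers": 0.4}]'

```text
clock: 19.0
position: [0.6915, -0.1247, 0.2114]
ee_rot: [0.0, 1.0, -0.004, 0.003]
contact_force: [-0.2, 1.1, 0.2]
width: 0.0582
gripper_force: 43.4
```

Run:
```python
from h import *
avg(2); plan(([.6905,-.1244,.149],down(-.4)),fingers=.4,step=.015)
```

```text
avg [ 0.6914 -0.1247  0.2113] [0.0001 0.     0.0001] yaw -0.44
at [ 0.6912 -0.1247  0.211 ] yaw -0.44 q [-0.28  0.52  1.35  0.    1.27  1.3 ] t 19.1 F [-0.9 -0.2 -0.4] w 0.0587 g 43.4
-> [ 0.6905 -0.1244  0.149 ] rows 5
{"dp":[-0.001, -0.0, 0.062],"delta_rot":[0.0, -0.01, -0.0],"fingers":0.4}
{"dp":[-0.001, -0.0, 0.062],"delta_rot":[0.0, -0.01, -0.0],"fingers":0.4}
{"dp":[-0.001, -0.001, 0.062],"delta_rot":[0.0, -0.01, -0.0],"fingers":0.4}
{"dp":[-0.001, -0.0, 0.062],"delta_rot":[0.0, -0.01, -0.0],"fingers":0.4}
{"dp":[-0.001, -0.001, 0.062],"delta_rot":[0.01, -0.02, -0.01],"fingers":0.4}
```

servo_tool --moves '[{"dp": [-0.004, 0, 0.06], "delta_rot": [0, 0, 0], "fingers": 0.4}, {"dp": [0, 0, 0.09], "delta_rot": [0, 0, 0], "fingers": 0.4}, {"dp": [0, 0, 0.08], "delta_rot": [0, 0, 0], "fingers": 0.4}, {"dp": [0, 0, 0.04], "delta_rot": [0, 0, 0], "fingers": 0.4}, {"dp": [0, 0, 0.02], "delta_rot": [0, 0, 0], "fingers": 0.4}]'

```text
clock: 19.6
position: [0.6897, -0.1247, 0.1503]
ee_rot: [-0.0, 1.0, -0.004, 0.001]
contact_force: [0.2, -0.5, -0.0]
width: 0.0584
gripper_force: 43.4
```

servo_tool --moves '[{"dp": [0, 0, 0.01], "delta_rot": [0, 0, 0], "fingers": 0.4}, {"dp": [0, 0, 0.01], "delta_rot": [0, 0, 0], "fingers": 0.4}, {"dp": [0, 0, 0.005], "delta_rot": [0, 0, 0], "fingers": 0.4}, {"dp": [0, 0, 0], "delta_rot": [0, 0, 0], "fingers": 0.4}]'

```text
clock: 20.0
position: [0.6909, -0.1253, 0.149]
ee_rot: [0.001, 1.0, -0.004, 0.003]
contact_force: [-1.1, -0.6, 4.4]
width: 0.0581
gripper_force: 43.9
```

```bash
python3 hold.py
python3 - <<'E'
from h import *
avg(2); plan()
E
```

```text
held rim z [0.0457 0.0488] 5567 enc -2.1 0.0 30.6 fit [-1.2 -0. ] x,y range [-32.3 -27. ] [28.5 27. ]
front 2006 0.0469
back 2227 0.0464
avg [ 0.6909 -0.1253  0.1489] [0. 0. 0.] yaw -0.46
at [ 0.6909 -0.1253  0.1489] yaw -0.46 q [-0.28  0.57  1.43  0.    1.14  1.3 ] t 20.1 F [-2.   0.4  6.1] w 0.0579 g 43.9
```

Rim at 0.1023 m against an expected 0.102, with light contact, so it's seated. Release, then go on to beaker2.

servo_tool --moves '[{"dp": [0, 0, 0], "delta_rot": [0, 0, 0], "fingers": 0.75}, {"dp": [0, 0, 0], "delta_rot": [0, 0, 0], "fingers": 0.9}, {"dp": [0, 0, 0], "delta_rot": [0, 0, 0], "fingers": 1}, {"dp": [0, 0, 0], "delta_rot": [0, 0, 0], "fingers": 1}, {"dp": [0, 0, 0], "delta_rot": [0, 0, 0], "fingers": 1}]'

```text
clock: 20.65
position: [0.6902, -0.1248, 0.1465]
ee_rot: [-0.0, 1.0, -0.004, 0.002]
contact_force: [0.5, -0.1, 0.7]
width: 0.0854
gripper_force: 0.0
```

servo_tool --moves '[{"dp": [0, 0, -0.05], "delta_rot": [0, 0, 0], "fingers": 1}, {"dp": [0, 0, -0.2], "delta_rot": [0, 0, 0], "fingers": 1}, {"dp": [0, 0, -0.24], "delta_rot": [0, 0, 0], "fingers": 1}, {"dp": [0, 0, -0.24], "delta_rot": [0, 0, 0], "fingers": 1}, {"dp": [0, 0, 0], "delta_rot": [0, 0, 0], "fingers": 1}]'

```text
clock: 21.15
position: [0.6926, -0.1256, 0.3027]
ee_rot: [0.002, 1.0, -0.004, 0.01]
contact_force: [1.1, -0.1, 0.8]
width: 0.0854
gripper_force: 0.0
```

```bash
python3 bk.py .688 -.124 .102
python3 - <<'E'
from h import *
plan(([.464,-.061,.27],down(-3)))
E
```

```text
avg [ 0.6919 -0.1254  0.3007] [0.0006 0.0002 0.002 ] yaw -0.46
wrist 1495 z 0.1023 0.1035 enc 689.4 -125.1 r 30.3 fit [ 689.9 -125. ] 27.8
top 145 z 0.1025 0.1084 enc 690.2 -125.1 r 30.9 fit [ 689.4 -125.3] 28.0
at [ 0.689  -0.1247  0.2918] yaw -0.47 q [-0.28  0.47  1.23  0.    1.44  1.3 ] t 21.4 F [ 0.  -0.4 -1.2] w 0.0853 g 0.0
-> [ 0.464 -0.061  0.27 ] rows 6
{"dp":[-0.188, -0.052, 0.018],"delta_rot":[-0.0, -0.0, 0.07],"fingers":1}
{"dp":[-0.188, -0.05, 0.018],"delta_rot":[-0.0, -0.0, 0.07],"fingers":1}
{"dp":[-0.189, -0.049, 0.018],"delta_rot":[-0.0, -0.01, 0.08],"fingers":1}
{"dp":[-0.189, -0.047, 0.018],"delta_rot":[-0.0, -0.0, 0.07],"fingers":1}
{"dp":[-0.189, -0.046, 0.018],"delta_rot":[-0.0, -0.01, 0.08],"fingers":1}
{"dp":[-0.19, -0.045, 0.018],"delta_rot":[-0.01, -0.0, 0.07],"fingers":1}
```

servo_tool --moves '[{"dp": [-0.1, -0.03, 0], "delta_rot": [0, 0, 0.07], "fingers": 1}, {"dp": [-0.19, -0.05, 0.018], "delta_rot": [0, 0, 0.07], "fingers": 1}, {"dp": [-0.19, -0.05, 0.018], "delta_rot": [0, 0, 0.07], "fingers": 1}, {"dp": [-0.19, -0.048, 0.018], "delta_rot": [0, 0, 0.07], "fingers": 1}, {"dp": [-0.19, -0.046, 0.018], "delta_rot": [0, 0, 0.07], "fingers": 1}]'

```text
clock: 21.85
position: [0.5163, -0.0753, 0.2754]
ee_rot: [-0.001, 1.0, -0.022, -0.0]
contact_force: [-0.0, -0.6, 0.3]
width: 0.0853
gripper_force: 0.0
```

servo_tool --moves '[{"dp": [-0.19, -0.046, 0.018], "delta_rot": [0, 0, 0.07], "fingers": 1}, {"dp": [-0.08, -0.02, 0.02], "delta_rot": [0, 0, 0], "fingers": 1}, {"dp": [0, 0, 0], "delta_rot": [0, 0, 0], "fingers": 1}, {"dp": [0, 0, 0], "delta_rot": [0, 0, 0], "fingers": 1}, {"dp": [0, 0, 0], "delta_rot": [0, 0, 0], "fingers": 1}]'

```text
clock: 22.35
position: [0.4669, -0.0609, 0.2696]
ee_rot: [0.0, 1.0, -0.025, 0.002]
contact_force: [-0.7, 0.5, -0.1]
width: 0.0857
gripper_force: 0.0
```

```bash
python3 bk.py .4685 -.0605 .066
python3 - <<'E'
from h import *
plan()
E
```

```text
avg [ 0.4669 -0.0609  0.2696] [0. 0. 0.] yaw -2.88
wrist 1412 z 0.0663 0.0675 enc 469.7 -60.0 r 30.1 fit [470.2 -59.9] 27.8
top 49 z 0.0673 0.0732 enc 460.6 -60.9 r 27.6 fit [470.1 -60.4] 27.8
at [ 0.4664 -0.0607  0.2697] yaw -2.88 q [-0.28  0.14  1.77  0.    1.22  1.34] t 22.6 F [ 0.5 -0.1 -0.2] w 0.0852 g 0.0
```

servo_tool --moves '[{"dp": [0.015, -0.004, 0.1], "delta_rot": [0, 0, 0], "fingers": 1}, {"dp": [0, 0, 0.2], "delta_rot": [0, 0, 0], "fingers": 1}, {"dp": [0, 0, 0.2], "delta_rot": [0, 0, 0], "fingers": 1}, {"dp": [0, 0, 0.19], "delta_rot": [0, 0, 0], "fingers": 1}, {"dp": [0, 0, 0.1], "delta_rot": [0, 0, 0], "fingers": 1}]'

```text
clock: 23.05
position: [0.468, -0.0595, 0.1091]
ee_rot: [-0.001, 1.0, -0.025, -0.0]
contact_force: [0.1, 0.3, 0.1]
width: 0.0855
gripper_force: 0.0
```

servo_tool --moves '[{"dp": [0, 0, 0], "delta_rot": [0, 0, 0], "fingers": 1}, {"dp": [0, 0, 0], "delta_rot": [0, 0, 0], "fingers": 1}, {"dp": [0, 0, 0], "delta_rot": [0, 0, 0], "fingers": 0.8}, {"dp": [0, 0, 0], "delta_rot": [0, 0, 0], "fingers": 0.6}, {"dp": [0, 0, 0], "delta_rot": [0, 0, 0], "fingers": 0.4}]' --force 40

```text
clock: 23.55
position: [0.4703, -0.06, 0.1137]
ee_rot: [0.0, 1.0, -0.025, 0.004]
contact_force: [-0.2, 0.6, 5.3]
width: 0.0583
gripper_force: 42.6
```

servo_tool --moves '[{"dp": [0, 0, 0], "delta_rot": [0, 0, 0], "fingers": 0.4}, {"dp": [0, 0, 0], "delta_rot": [0, 0, 0], "fingers": 0.4}, {"dp": [0, 0, -0.05], "delta_rot": [0, 0, 0], "fingers": 0.4}, {"dp": [0, 0, -0.2], "delta_rot": [0, 0, 0], "fingers": 0.4}, {"dp": [0, 0, -0.22], "delta_rot": [0, 0, 0], "fingers": 0.4}]'

```text
clock: 24.05
position: [0.4678, -0.0595, 0.2069]
ee_rot: [-0.0, 1.0, -0.025, 0.001]
contact_force: [1.1, 0.1, -0.7]
width: 0.0581
gripper_force: 43.4
```

servo_tool --moves '[{"dp": [0, 0, -0.22], "delta_rot": [0, 0, 0], "fingers": 0.4}, {"dp": [0, 0, -0.22], "delta_rot": [0, 0, 0], "fingers": 0.4}, {"dp": [0, 0, 0], "delta_rot": [0, 0, 0], "fingers": 0.4}, {"dp": [0, 0, 0], "delta_rot": [0, 0, 0], "fingers": 0.4}, {"dp": [0, 0, 0], "delta_rot": [0, 0, 0], "fingers": 0.4}]'

```text
clock: 24.55
position: [0.4674, -0.0595, 0.293]
ee_rot: [-0.0, 1.0, -0.025, 0.001]
contact_force: [0.3, -0.2, -1.6]
width: 0.0582
gripper_force: 43.4
```

```bash
python3 hold.py
python3 - <<'E'
from h import *
avg(2); plan(([.6912,-.1250,.30],down(-3)),fingers=.4)
E
```

```text
held rim z [0.0467 0.0494] 5513 enc -1.1 -0.1 30.6 fit [-0.2 -0.1] x,y range [-31.6 -27. ] [29.5 27. ]
front 2096 0.0476
back 2081 0.0474
avg [ 0.4674 -0.0595  0.2925] [0.     0.     0.0001] yaw -2.88
at [ 0.4677 -0.0595  0.2924] yaw -2.88 q [-0.28  0.13  1.73  0.    1.28  1.35] t 24.7 F [-0.5 -0.2 -0.4] w 0.0584 g 43.4
-> [ 0.6912 -0.125   0.3   ] rows 6
{"dp":[0.189, 0.045, -0.006],"delta_rot":[-0.0, -0.0, 0.0],"fingers":0.4}
{"dp":[0.189, 0.045, -0.006],"delta_rot":[-0.0, -0.0, 0.0],"fingers":0.4}
{"dp":[0.189, 0.045, -0.006],"delta_rot":[-0.0, -0.0, 0.01],"fingers":0.4}
{"dp":[0.189, 0.045, -0.006],"delta_rot":[-0.0, -0.0, 0.0],"fingers":0.4}
{"dp":[0.188, 0.045, -0.007],"delta_rot":[-0.0, -0.0, 0.01],"fingers":0.4}
{"dp":[0.189, 0.045, -0.006],"delta_rot":[-0.01, -0.01, 0.0],"fingers":0.4}
```

servo_tool --moves '[{"dp": [0.08, 0.02, 0], "delta_rot": [0, 0, 0], "fingers": 0.4}, {"dp": [0.19, 0.045, 0], "delta_rot": [0, 0, 0], "fingers": 0.4}, {"dp": [0.19, 0.045, 0], "delta_rot": [0, 0, 0], "fingers": 0.4}, {"dp": [0.19, 0.045, 0], "delta_rot": [0, 0, 0], "fingers": 0.4}, {"dp": [0.19, 0.045, 0], "delta_rot": [0, 0, 0], "fingers": 0.4}]'

```text
clock: 25.2
position: [0.6353, -0.1085, 0.2928]
ee_rot: [-0.0, 1.0, -0.025, 0.001]
contact_force: [0.1, -0.3, 0.3]
width: 0.0584
gripper_force: 43.4
```

servo_tool --moves '[{"dp": [0.19, 0.045, 0], "delta_rot": [0, 0, 0], "fingers": 0.4}, {"dp": [0.08, 0.02, 0.1], "delta_rot": [0, 0, 0], "fingers": 0.4}, {"dp": [0.018, 0.006, 0.1], "delta_rot": [0, 0, 0], "fingers": 0.4}, {"dp": [0, 0, 0.05], "delta_rot": [0, 0, 0], "fingers": 0.4}, {"dp": [0, 0, 0], "delta_rot": [0, 0, 0], "fingers": 0.4}]'

```text
clock: 25.7
position: [0.6899, -0.1248, 0.2414]
ee_rot: [-0.001, 1.0, -0.025, -0.001]
contact_force: [-0.5, 0.0, 0.2]
width: 0.0578
gripper_force: 43.4
```

servo_tool --moves '[{"dp": [0, 0, 0], "delta_rot": [0, 0, 0], "fingers": 0.4}, {"dp": [0, 0, 0], "delta_rot": [0, 0, 0], "fingers": 0.4}, {"dp": [0, 0, 0], "delta_rot": [0, 0, 0], "fingers": 0.4}]'

```text
clock: 26.0
position: [0.6914, -0.1251, 0.2464]
ee_rot: [0.0, 1.0, -0.025, 0.003]
contact_force: [-1.2, 0.7, -0.6]
width: 0.058
gripper_force: 43.4
```

```bash
python3 hold.py
python3 - <<'E'
from h import *
avg(2); plan(([.6904,-.1250,.1795],down(-3)),fingers=.4,step=.02)
E
```

```text
held rim z [0.0467 0.0494] 5528 enc -1.0 -0.4 30.6 fit [-0.2 -0.1] x,y range [-31.2 -27. ] [29.6 27. ]
front 2092 0.0477
back 2089 0.0475
avg [ 0.6913 -0.1252  0.2461] [0.     0.     0.0001] yaw -2.87
at [ 0.6913 -0.1251  0.2458] yaw -2.87 q [-0.28  0.5   1.3   0.    1.34  1.34] t 26.1 F [ 0.4 -0.2 -0.3] w 0.0585 g 43.4
-> [ 0.6904 -0.125   0.1795] rows 4
{"dp":[-0.002, -0.0, 0.083],"delta_rot":[0.0, -0.01, 0.01],"fingers":0.4}
{"dp":[-0.001, -0.0, 0.083],"delta_rot":[0.0, -0.01, 0.0],"fingers":0.4}
{"dp":[-0.001, -0.0, 0.083],"delta_rot":[0.0, -0.02, 0.01],"fingers":0.4}
{"dp":[-0.002, -0.001, 0.082],"delta_rot":[0.0, -0.01, 0.0],"fingers":0.4}
```

servo_tool --moves '[{"dp": [-0.004, 0, 0.06], "delta_rot": [0, 0, 0], "fingers": 0.4}, {"dp": [0, 0, 0.1], "delta_rot": [0, 0, 0], "fingers": 0.4}, {"dp": [0, 0, 0.08], "delta_rot": [0, 0, 0], "fingers": 0.4}, {"dp": [0, 0, 0.05], "delta_rot": [0, 0, 0], "fingers": 0.4}, {"dp": [0, 0, 0.025], "delta_rot": [0, 0, 0], "fingers": 0.4}]'

```text
clock: 26.65
position: [0.69, -0.125, 0.18]
ee_rot: [-0.0, 1.0, -0.025, 0.001]
contact_force: [0.3, -0.5, 0.1]
width: 0.0581
gripper_force: 43.4
```

servo_tool --moves '[{"dp": [0, 0, 0.01], "delta_rot": [0, 0, 0], "fingers": 0.4}, {"dp": [0, 0, 0.01], "delta_rot": [0, 0, 0], "fingers": 0.4}, {"dp": [0, 0, 0.005], "delta_rot": [0, 0, 0], "fingers": 0.4}, {"dp": [0, 0, 0], "delta_rot": [0, 0, 0], "fingers": 0.4}]'

```text
clock: 27.05
position: [0.6915, -0.1254, 0.1798]
ee_rot: [0.0, 1.0, -0.025, 0.004]
contact_force: [-1.9, 0.9, 7.4]
width: 0.0581
gripper_force: 44.2
```

```bash
python3 hold.py
python3 - <<'E'
from h import *
avg(2); plan()
E
```

```text
held rim z [0.0466 0.0492] 5521 enc -0.9 -0.4 30.7 fit [-0.1 -0.1] x,y range [-31.5 -27. ] [29.5 27. ]
front 2062 0.0478
back 2126 0.0472
avg [ 0.6914 -0.1253  0.1799] [0. 0. 0.] yaw -2.87
at [ 0.6914 -0.1253  0.1798] yaw -2.87 q [-0.28  0.54  1.39  0.    1.2   1.34] t 27.2 F [-1.7  0.4  7.2] w 0.0585 g 44.2
```

Contact, with the rim at 0.1323 m against an expected 0.132. Release, retreat and verify.

servo_tool --moves '[{"dp": [0, 0, 0], "delta_rot": [0, 0, 0], "fingers": 0.75}, {"dp": [0, 0, 0], "delta_rot": [0, 0, 0], "fingers": 0.9}, {"dp": [0, 0, 0], "delta_rot": [0, 0, 0], "fingers": 1}, {"dp": [0, 0, 0], "delta_rot": [0, 0, 0], "fingers": 1}, {"dp": [0, 0, 0], "delta_rot": [0, 0, 0], "fingers": 1}]'

```text
clock: 27.7
position: [0.6907, -0.1251, 0.1765]
ee_rot: [-0.0, 1.0, -0.025, 0.002]
contact_force: [0.5, 0.0, 0.4]
width: 0.0855
gripper_force: 0.0
```

servo_tool --moves '[{"dp": [0, 0, -0.05], "delta_rot": [0, 0, 0], "fingers": 1}, {"dp": [0, 0, -0.2], "delta_rot": [0, 0, 0], "fingers": 1}, {"dp": [0, 0, -0.24], "delta_rot": [0, 0, 0], "fingers": 1}, {"dp": [0, 0, -0.2], "delta_rot": [0, 0, 0], "fingers": 1}, {"dp": [0, 0, 0], "delta_rot": [0, 0, 0], "fingers": 1}]'

```text
clock: 28.2
position: [0.6925, -0.1258, 0.3236]
ee_rot: [0.002, 1.0, -0.025, 0.009]
contact_force: [-0.0, -0.0, 0.3]
width: 0.0851
gripper_force: 0.0
```

servo_tool --moves '[{"dp": [-0.1, 0, 0], "delta_rot": [0, 0, 0], "fingers": 1}, {"dp": [-0.2, 0, 0], "delta_rot": [0, 0, 0], "fingers": 1}, {"dp": [-0.2, 0, 0], "delta_rot": [0, 0, 0], "fingers": 1}, {"dp": [-0.1, 0, 0], "delta_rot": [0, 0, 0], "fingers": 1}, {"dp": [0, 0, 0], "delta_rot": [0, 0, 0], "fingers": 1}]'

```text
clock: 28.7
position: [0.5675, -0.1186, 0.315]
ee_rot: [-0.0, 1.0, -0.025, 0.001]
contact_force: [0.8, -1.2, -0.5]
width: 0.0857
gripper_force: 0.0
```

```bash
python3 bk.py .6895 -.125 .132
python3 - <<'E'
from h import *
im,d,c=grab("top"); si,_,_=grab("side"); X=cloud(c,d)
C=np.array([.4543,.3525,0]); Q=((X-C)@Ro.from_euler('z',-13.57,degrees=True).as_matrix().T).reshape(-1,3); Q=Q[(abs(Q[:,0])<.12)&(abs(Q[:,1])<.1)]
for a,b in((.1,.125),(.022,.05)):
    P=Q[(Q[:,2]>a)&(Q[:,2]<b)]; print(len(P),np.median(P[:,2]),cv2.minAreaRect((P[:,:2]*1000).astype(np.float32)))
save("fin",np.hstack([im[130:350,100:500],si[60:280,200:440]])); plan()
E
```

```text
avg [ 0.5685 -0.1188  0.315 ] [0.001  0.0002 0.    ] yaw -2.91
wrist 1892 z 0.1324 0.1337 enc 691.3 -125.2 r 30.1 fit [ 690.7 -125.3] 27.7
top few 0
465 0.11325886374464292 ((-2.6270217895507812, 1.6452140808105469), (23.127965927124023, 149.5936279296875), 89.90869903564453)
1358 0.028293179512382437 ((-4.361518859863281, 1.785247802734375), (155.6920166015625, 140.8165740966797), 0.3653383255004883)
at [ 0.5714 -0.1193  0.3139] yaw -2.87 q [-0.33  0.28  1.47  0.    1.38  1.29] t 29.0 F [0.1 0.9 0.4] w 0.0855 g 0.0
```

View pics/fin.png

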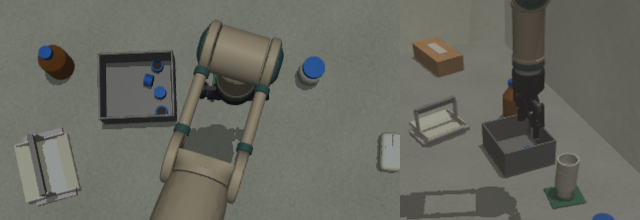

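The final view shows the stack of three upright in the holder, the tote seated in the dock, the four caps in the bin and the other items in place. Handing in.

```bash
python3 -c "
from rig import manip; print(manip.sign_off())"
```

```text
the job is handed in; nothing more can be done
None
```

The job is handed in: all four caps are in the bin, the emptied tote sits flat in the dock, and both loose beakers are nested on beaker0; the bottle, jar and mouse were left alone.

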